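Build a spring pack of cone washers with alternating faces

TASK

Move the three cone washers from the wooden rail to the arbor of the grey stand, hung astride it with faces alternating: the one next to the fixed end plate has its yellow hollow side towards that plate, the middle one is turned about, and the outer one faces like the first, so that they meet crown to crown and then rim to rim. When all three hang there, slide the red follower up until the pack is closed with no gaps against the end plate, and leave the tin, the pliers and the brush where they lie.

Things in the scene. Friction and masses are not known exactly. Their poses are not given: they have to be found in the camera images.
- washer_a_centre (a point): cone washer A (three are alike): 56 mm diameter, 54 mm across the two upright flats where it is held, 14 mm thick, 90 g; domed crown side steel, hollow side yellow; its 20 mm bore runs out downward as a 20 mm slot, so it hangs astride a bar. Point: bore centre, mid thickness, half-way up. x: the axis, out of the crown (yellow looks to -x); y: level, across the flats; z: up (slot at -z)
- washer_b_centre (a point): cone washer B (three are alike): 56 mm diameter, 54 mm across the two upright flats where it is held, 14 mm thick, 90 g; domed crown side steel, hollow side yellow; its 20 mm bore runs out downward as a 20 mm slot, so it hangs astride a bar. Point: bore centre, mid thickness, half-way up. x: the axis, out of the crown (yellow looks to -x); y: level, across the flats; z: up (slot at -z)
- washer_c_centre (a point): cone washer C (three are alike): 56 mm diameter, 54 mm across the two upright flats where it is held, 14 mm thick, 90 g; domed crown side steel, hollow side yellow; its 20 mm bore runs out downward as a 20 mm slot, so it hangs astride a bar. Point: bore centre, mid thickness, half-way up. x: the axis, out of the crown (yellow looks to -x); y: level, across the flats; z: up (slot at -z)
- end_plate (a point): centre of the face of the fixed end plate (steel disc, 44 mm diameter) of the grey stand, on the arbor's axis. The arbor runs level from here along -y of this frame; z is up. A seated washer's centre is in line with the axis and 1.7 mm below it. The closed pack is 42 mm long: washer centres 7, 21 and 35 mm from this face
- arbor_tip (a point): free end of the arbor, on its axis. The arbor is a steel bar 16 mm wide, flat-sided, round on top, 138 mm long from the end plate to here, its axis 75 mm above the worktop and 63 mm above the stand's base plate (84 x 176 mm, fixed to the worktop)
- follower (a joint): travel of the red follower along the arbor towards the end plate (m): at 0 its face is 100 mm from the end plate, at 0.058 it is 42 mm from it; slides stiffly (2 N) and stays where it is left; range 0 to 0.09
- paddle (a point): centre of the red follower's paddle, which stands up above the arbor: 36 mm wide across it, 10 mm thick along it, top edge 7 mm above this point and 35 mm above the arbor's axis. Its face looks to the washers, 5 mm from here; its back, 5 mm the other way, can be pushed. Axes as end_plate
- rail: wooden storage rail, fixed: base 190 x 62 x 12 mm, on it an aluminium bar like the arbor, 16 mm wide, along x, its axis 70 mm up, between end posts at x = -84 and +84 mm, 78 mm up; the washers hang on it about 45 mm apart, each facing either way along x. Origin: centre of the underside, z up
- tin_centre (a point): bystander: round red and grey tin, 67 mm diameter, 37 mm high; its centre
- pliers_centre (a point): bystander: pliers with blue handles, 183 x 57 x 10 mm, lying flat, 183 mm along its x; middle, half-way up
- brush_centre (a point): bystander: brass brush with wooden handle, 34 x 120 x 30 mm, 120 mm along its y; its centre

How it is judged:
On the way:
1. all three washers hang on the arbor between the end plate and the follower, before the follower is slid up (x of washer_a_centre in the frame of end_plate between -0.006 and 0.006 m and z of washer_a_centre in the frame of end_plate between -0.009 and 0.004 m and y of washer_a_centre in the frame of end_plate between -0.1 and 0 m and angle between the x axis of each of washer_a_centre, washer_b_centre, washer_c_centre and the y axis of end_plate, either way round below 0.2 rad and x of washer_b_centre in the frame of end_plate between -0.006 and 0.006 m and z of washer_b_centre in the frame of end_plate between -0.009 and 0.004 m and y of washer_b_centre in the frame of end_plate between -0.1 and 0 m and x of washer_c_centre in the frame of end_plate between -0.006 and 0.006 m and z of washer_c_centre in the frame of end_plate between -0.009 and 0.004 m and y of washer_c_centre in the frame of end_plate between -0.1 and 0 m and value of joint follower below 0.045 m), for 0.2 s.
At the end, for the whole second after the job is handed in: All washers at rest on the arbor, within 6 mm and 0.2 rad: first (centre 4 to 11.5 mm from the end plate) and outer (31 to 40.5 mm) with the hollow side towards the plate, middle one (17 to 26.5 mm) with the crown towards it; follower closed at 0.055 to 0.0605 m, gaps under 3 mm in all (x of washer_a_centre in the frame of end_plate between -0.006 and 0.006 m and z of washer_a_centre in the frame of end_plate between -0.009 and 0.004 m and y of washer_a_centre in the frame of end_plate between -0.1 and 0 m and angle between the x axis of each of washer_a_centre, washer_b_centre, washer_c_centre and the y axis of end_plate, either way round below 0.2 rad and ((x of arbor_tip in the frame of washer_a_centre above 0.05 m and (y of washer_a_centre in the frame of end_plate between -0.0115 and -0.004 m or y of washer_a_centre in the frame of end_plate between -0.0405 and -0.031 m)) or (x of arbor_tip in the frame of washer_a_centre below -0.05 m and y of washer_a_centre in the frame of end_plate between -0.0265 and -0.017 m)) and linear speed of each of washer_a, washer_b, washer_c below 0.02 m/s and x of washer_b_centre in the frame of end_plate between -0.006 and 0.006 m and z of washer_b_centre in the frame of end_plate between -0.009 and 0.004 m and y of washer_b_centre in the frame of end_plate between -0.1 and 0 m and ((x of arbor_tip in the frame of washer_b_centre above 0.05 m and (y of washer_b_centre in the frame of end_plate between -0.0115 and -0.004 m or y of washer_b_centre in the frame of end_plate between -0.0405 and -0.031 m)) or (x of arbor_tip in the frame of washer_b_centre below -0.05 m and y of washer_b_centre in the frame of end_plate between -0.0265 and -0.017 m)) and x of washer_c_centre in the frame of end_plate between -0.006 and 0.006 m and z of washer_c_centre in the frame of end_plate between -0.009 and 0.004 m and y of washer_c_centre in the frame of end_plate between -0.1 and 0 m and ((x of arbor_tip in the frame of washer_c_centre above 0.05 m and (y of washer_c_centre in the frame of end_plate between -0.0115 and -0.004 m or y of washer_c_centre in the frame of end_plate between -0.0405 and -0.031 m)) or (x of arbor_tip in the frame of washer_c_centre below -0.05 m and y of washer_c_centre in the frame of end_plate between -0.0265 and -0.017 m)) and value of joint follower between 0.055 and 0.0605 m); the robot touches nothing.
It fails at once if the wax tin is pushed more than 30 mm (distance of tin_centre from where it was at the start of the episode above 0.03 m).
It fails at once if the pliers is pushed more than 30 mm (distance of pliers_centre from where it was at the start of the episode above 0.03 m).
It fails at once if the brass brush is pushed more than 30 mm (distance of brush_centre from where it was at the start of the episode above 0.03 m).
It also fails if it takes over 72 s, if anything falls off the work surface, if the arm or the gripper's body presses on something with over 40 N, if the wrist force passes 120 N, or if a joint passes its speed limit or range.

ROBOT

A 6-joint arm with a two-finger parallel gripper is mounted at the origin on a cart in front of the work surface, level with it; the furniture and walls round the work are solid. World frame = base frame: x ahead of the robot, y to its left, z up, the work surface at z = 0. Lengths are in m, angles in rad, forces in N, time in s.
With the tool pointing down it reaches from about 0.375 to 0.9 m from the base axis. Payload 3.1 kg.
Tool frame: the origin (TCP) lies midway between the tips of the shut fingers; the grasp point (between the pads) lies 19 mm behind it; x points along the fingers, z is the direction in which the jaws open and shut, and the axes are right-handed (so a half turn about x gives the same grasp; the last joint's range is limited). The gripper opens to 85 mm and grips with 20 to 120 N. Pads are 22 mm wide; open, the fingers measure 114 mm over their backs; the gripper's body (76 mm by 85 mm) begins 54 mm behind the grasp point. The pads swing forward as they close: fully open they stand 13 mm farther back than shut.
Start: joints at [1.101, 0.527, 1.433, -0, 1.181, -0.178], TCP at [0.179, 0.599, 0.231] pointing down, gripper open.
Joint ranges: [-3.08, 3.08], [-0.75, 2.2], [0.22, 2.44], [-1.43, 4.57], [0, 2.65], [-2.85, 2.85]. Speed limits (rad/s): [2.79, 2.79, 3.14, 3.14, 3.14, 3.14].

INTERFACE

Orientations are given as a unit quaternion [x, y, z, w].
In Python, from station import telemetry, optics, manip gives the robot as it stands.
- The arm moves only by the tool step_arm, never from a script. Its argument "commands" is a list of rows, each a list of 4 numbers: the shift along the tool's x, y, z in m, then the turn about the tool's x in rad. A call has 1 to 8 rows; each row is the pose to reach, as a shift and turn from the pose measured when the call began, along the tool's axes at that moment; what a row does not reach only later rows make up. A row lasts 1/12 s, in which the tool goes at most 41.7 mm and 7.16 degrees, less where a joint would pass 70% of its speed; a pose out of reach is approached as far as the arm can. A call with a gripper value outside its range is refused whole. "jaw" is the finger opening in m, from 0 to 0.0854, set as the call begins (left out, the last holds). The fingers move at their own pace and stop on an object; "grip_force" is the grip in N (left out, the last holds). Time passes only in rows, so rows that repeat a pose let the fingers close. It gives the time, the measured TCP pose, the force and the opening at its end, in the units of the state.
- telemetry.sense(): the state, without advancing time (a new reading comes with each control period).
- optics.snapshot(name): name is "scene" or "side" or "wrist"; returns the picture (384x512x3 uint8, red, green, blue); there is no depth.
- optics.camera_params(name): a dict with "mtx" (3x3 intrinsics, pixels), "origin" and "attitude" of the camera in the world. Camera axes: x right, y down, z forward; pixel columns grow to the right and rows downward; lengths in m; the calibration is good to about 2 mm. A picture is of the moment at which its call begins: read the wrist's pose just before it. camera_params takes no time and is no camera call; for the wrist camera it gives the pose at the moment of the call.
- manip.sign_off(): hands the job in, once; it reports no verdict.
The state is a dict: "t": time; "q": joint angles; "qd": joint speeds; "tau": joint torques, N m; "tcp_pos": TCP position; "tool_rot": TCP orientation; "force": force on the tool from outside, world axes, zero at the start; "ft_torque": the same for the moment, N m; "finger_gap": opening from 0.0 (shut) to 1.0 (fully open).
Only numpy, scipy, OpenCV 4.12 (cv2) and the standard library are available. Lean on these libraries where they do the work, as an engineer would, in place of code of your own. Each camera call takes 0.05 s, during which the arm holds its last target.

## Working session

There is one attempt and no reset: what is moved stays moved. The work goes in short steps, Python scripts to look and compute and a tool call to move; the robot and the scene stay as the last step left them, time stands still between calls to the robot, and variables do not carry over. Pictures are saved under pics/ and viewed, and the job is handed in when it is done.

Besides the shell and the picture viewer there is one more tool, called after "Emit:" as name(argument=value, ...) on one line, values as JSON. step_arm: Moves the arm, as the interface text tells. Its arguments: {"type":"object","properties":{"commands":{"type":"array","items":{"type":"array","items":{"type":"number"}}},"jaw":{"type":"number"},"grip_force":{"type":"number"}},"required":["commands"]}

```bash
ls; mkdir -p pics; python3 - <<'E'
from station import telemetry, optics, manip
import cv2
print(telemetry.sense())
for n in ["scene","side","wrist"]:
    p=optics.camera_params(n);print(n,p)
    im=optics.snapshot(n);cv2.imwrite(f"pics/{n}0.png",im[:,:,::-1])
E
```

```text
pics
{'t': 0.0, 'q': array([ 1.10150083e+00,  5.28452228e-01,  1.43390842e+00,  1.50734387e-05,
        1.18137414e+00, -1.78486564e-01]), 'qd': array([ 0.0028577 , -0.00054452, -0.0002324 , -0.00149252,  0.00114397,
       -0.00013373]), 'tau': array([ 7.66469766e-04, -4.42358816e+01, -1.78026563e+01, -1.56487649e-04,
        8.10240948e-03, -1.23237271e-06]), 'tcp_pos': array([0.17883769, 0.59812569, 0.23034022]), 'tool_rot': array([-0.42260834,  0.56785122,  0.42194266,  0.56649058]), 'force': array([-0.78569969, -0.07957856, -0.06651935]), 'ft_torque': array([-0.00437426, -0.04873905, -0.01492876]), 'finger_gap': 1.0020875082288434}
scene {'mtx': array([[431.32558259,   0.        , 255.85459351],
       [  0.        , 431.32558259, 187.49419185],
       [  0.        ,   0.        ,   1.        ]]), 'origin': array([0.12327398, 0.4865742 , 0.94779428]), 'attitude': array([-0.27852019,  0.89781187, -0.32812072,  0.09325851])}
side {'mtx': array([[384.37155853,   0.        , 248.27916922],
       [  0.        , 384.37155853, 194.84860868],
       [  0.        ,   0.        ,   1.        ]]), 'origin': array([ 0.1252943 , -0.92346733,  0.6305319 ]), 'attitude': array([ 0.85062497, -0.20803673,  0.10321451, -0.47170397])}
wrist {'mtx': array([[264.69899459,   0.        , 257.30129994],
       [  0.        , 264.69899459, 191.74956057],
       [  0.        ,   0.        ,   1.        ]]), 'origin': array([0.11628325, 0.61737282, 0.37195806]), 'attitude': array([0.79477201, 0.59257751, 0.0775121 , 0.10574127])}
```

View pics/scene0.png

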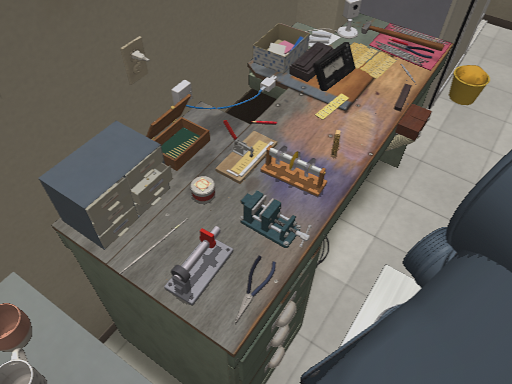

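View pics/side0.png

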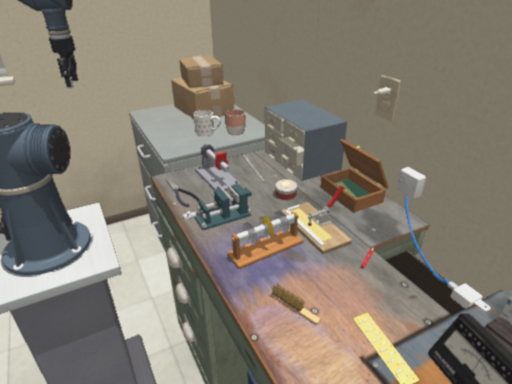

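View pics/wrist0.png

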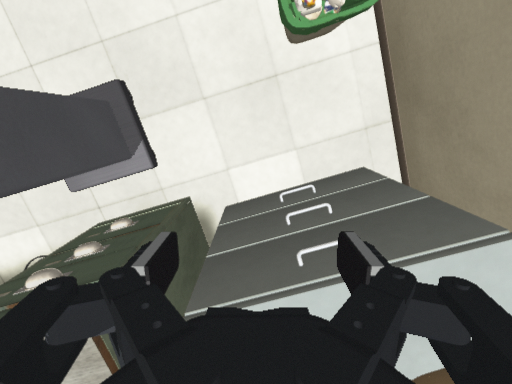

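```bash
cat > h.py <<'E'
import numpy as np, cv2
from scipy.spatial.transform import Rotation as R
from station import telemetry, optics, manip
def cam(n):
    p=optics.camera_params(n); return p['mtx'],np.array(p['origin']),R.from_quat(p['attitude']).as_matrix()
def proj(c,P):
    K,o,M=c; v=(np.atleast_2d(P)-o)@M; u=v@K.T; return u[:,:2]/u[:,2:]
def onz(c,uv,z):
    K,o,M=c; d=M@np.linalg.solve(K,[uv[0],uv[1],1]); return o+d*(z-o[2])/d[2]
E
python3 - <<'E'
from h import *
c=cam('scene'); s=cam('side')
for n,cc in(('scene',c),('side',s)):
    print(n,proj(cc,[[.4,0,0],[.5,0,0],[.4,.1,0],[.4,0,.1],[.179,.599,.231]]))
im=cv2.imread('pics/scene0.png'); 
cv2.imwrite('pics/s1.png',cv2.resize(im[130:330,150:350],None,fx=3,fy=3,interpolation=cv2.INTER_CUBIC))
im=cv2.imread('pics/side0.png'); 
cv2.imwrite('pics/d1.png',cv2.resize(im[130:330,150:360],None,fx=3,fy=3,interpolation=cv2.INTER_CUBIC))
E
```

```text
scene [[267.62515644 258.97014265]
 [235.40699859 239.84149858]
 [244.77362739 289.00731449]
 [269.17537941 236.99452828]
 [154.01871192 616.0870826 ]]
side [[194.79083835 204.96777732]
 [225.60843627 196.27185591]
 [183.86680337 189.52908459]
 [191.43289345 175.56137499]
 [ 73.76159517  87.19858511]]
```

View pics/s1.png

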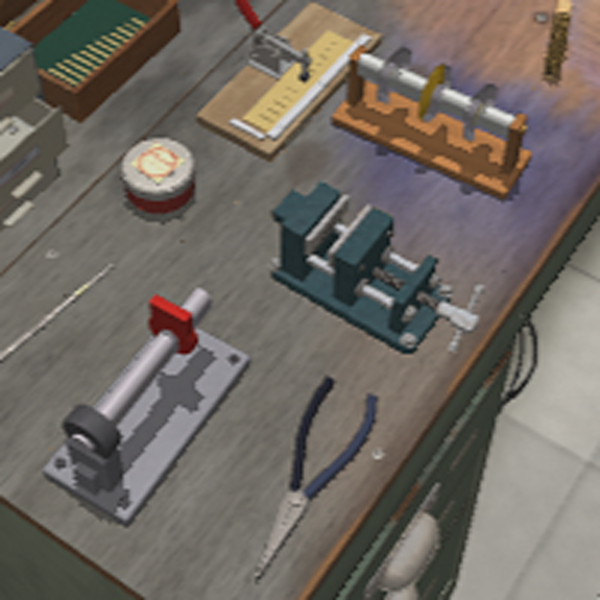

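View pics/d1.png

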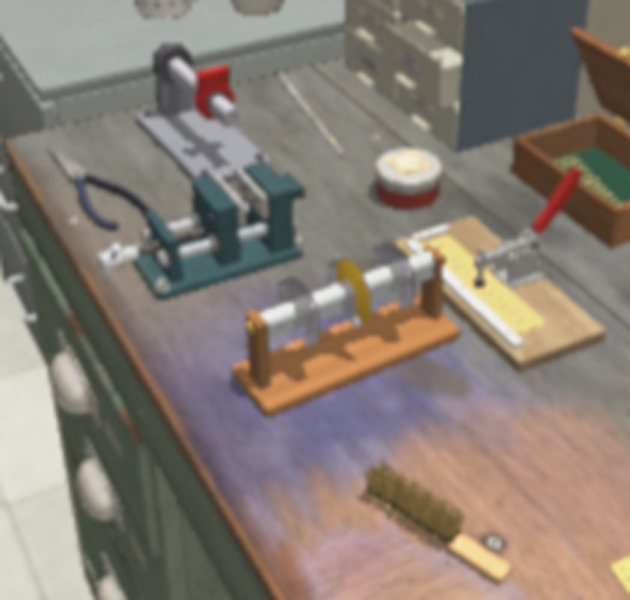

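```bash
python3 - <<'E'
from h import *
from scipy.optimize import least_squares
c=cam('scene'); s=cam('side')
f=lambda u:(u[0]/3+150,u[1]/3+130)
st=telemetry.sense(); print(R.from_quat(st['tool_rot']).as_matrix().round(3))
for n,u,z in [('railcorner L',(333,118),.006),('bot',(507,195),.0),('right',(530,150),.006),('tip',(203,297),.075),('plate',(90,420),.075),('base',(47,475),.006),('base',(125,522),.006),('base',(248,357),.012),('pad top',(170,300),.110),('tin',(160,160),.037),('pl tip',(258,578),.005),('pl e',(330,380),.005),('pl e2',(373,398),.005),('washers',(398,62),.09),('B',(432,90),.07),('C',(487,95),.08),('vise',(325,185),.06),('vise h',(465,318),.04),('vise',(275,215),.06)]:
    print('sc',n,onz(c,f(u),z).round(3))
for n,u,z in [('railcorner',(240,370),.012),('bot',(268,410),.0),('right',(458,330),.012),('tip',(222,108),.075),('plate',(175,80),.075),('base',(137,117),.012),('B',(352,290),.07),('brush',(510,570),.01),('brush',(370,470),.02),('vise',(280,180),.06),('vise',(110,260),.04)]:
    print('si',n,onz(s,f(u),z).round(3))
E
```

```text
[[-0.001 -0.958  0.287]
 [-0.002  0.287  0.958]
 [-1.     0.    -0.002]]
sc railcorner L [ 0.58  -0.239  0.006]
sc bot [ 0.394 -0.256  0.   ]
sc right [ 0.401 -0.314  0.006]
sc tip [0.524 0.038 0.075]
sc plate [0.526 0.176 0.075]
sc base [0.554 0.208 0.006]
sc base [0.478 0.203 0.006]
sc base [0.485 0.032 0.012]
sc pad top [0.527 0.073 0.11 ]
sc tin [ 0.667 -0.08   0.037]
sc pl tip [0.367 0.181 0.005]
sc pl e [0.418 0.008 0.005]
sc pl e2 [0.379 0.002 0.005]
sc washers [ 0.529 -0.268  0.09 ]
sc B [ 0.493 -0.273  0.07 ]
sc C [ 0.443 -0.288  0.08 ]
sc vise [ 0.515 -0.127  0.06 ]
sc vise h [ 0.347 -0.088  0.04 ]
sc vise [ 0.532 -0.074  0.06 ]
si railcorner [ 0.397 -0.26   0.012]
si bot [ 0.402 -0.301  0.   ]
si right [ 0.58  -0.3    0.012]
si tip [0.522 0.052 0.075]
si plate [0.503 0.135 0.075]
si base [0.474 0.189 0.012]
si B [ 0.491 -0.276  0.07 ]
si brush [ 0.472 -0.524  0.01 ]
si brush [ 0.431 -0.411  0.02 ]
si vise [ 0.522 -0.082  0.06 ]
si vise [ 0.344 -0.101  0.04 ]
```

```bash
cat >> h.py <<'E'
def mv(target,yaw_z,hold=False):
    """print tool-frame shift/turn to reach TCP target with z-axis yaw"""
    st=telemetry.sense(); M=R.from_quat(st['tool_rot']).as_matrix()
    d=M.T@(np.array(target)-st['tcp_pos']); y=np.arctan2(M[1,2],M[0,2])
    t=-((yaw_z-y+np.pi)%(2*np.pi)-np.pi)
    print('t',round(st['t'],2),'tcp',st['tcp_pos'].round(4),'yaw',round(y,4),'shift',d.round(4),'turn',round(t,4),'F',st['force'].round(1),'gap',round(st['finger_gap'],3))
E
python3 - <<'E'
from h import *
st=telemetry.sense(); M=R.from_quat(st['tool_rot']).as_matrix()
K,o,C=cam('wrist'); print(M.T@(o-st['tcp_pos'])); print((M.T@C).round(3)); print('tcp px',proj((K,o,C),st['tcp_pos']))
mv([.46,.06,.30],0)
E
```

```text
[-0.1415058   0.06550801  0.00017563]
[[ 0.    -0.26   0.966]
 [ 0.001 -0.966 -0.26 ]
 [ 1.     0.001  0.   ]]
tcp px [[256.91970825 237.24890598]]
t 0.15 tcp [0.1789 0.5983 0.2306] yaw 1.28 shift [-0.0689 -0.4236 -0.4352] turn 1.28 F [ 0.2 -0.1  0.1] gap 0.999
```

```bash
python3 -c "
from h import *
mv([.525,.09,.27],0)"
```

```text
t 0.15 tcp [0.1789 0.5983 0.2306] yaw 1.28 shift [-0.039  -0.4773 -0.3878] turn 1.28 F [ 0.2 -0.1  0.1] gap 0.999
```

Emit:
step_arm(commands=[[-0.039,-0.477,-0.388,1.28],[-0.039,-0.477,-0.388,1.28],[-0.039,-0.477,-0.388,1.28],[-0.039,-0.477,-0.388,1.28],[-0.039,-0.477,-0.388,1.28],[-0.039,-0.477,-0.388,1.28],[-0.039,-0.477,-0.388,1.28],[-0.039,-0.477,-0.388,1.28]])

```text
t: 0.82
tcp_pos: [0.3666, 0.3217, 0.2523]
tool_rot: [-0.097, 0.701, 0.096, 0.7]
force: [-0.0, 0.8, -0.4]
finger_gap: 1.002
```

```bash
python3 -c "
from h import *
mv([.525,.09,.27],0)"
```

```text
t 0.82 tcp [0.3666 0.3217 0.2523] yaw 0.2741 shift [-0.0175 -0.266   0.0898] turn 0.2741 F [-0.   0.8 -0.4] gap 1.002
```

Emit:
step_arm(commands=[[-0.0175,-0.266,0.09,0.274],[-0.0175,-0.266,0.09,0.274],[-0.0175,-0.266,0.09,0.274],[-0.0175,-0.266,0.09,0.274],[-0.0175,-0.266,0.09,0.274],[-0.0175,-0.266,0.09,0.274],[-0.0175,-0.266,0.09,0.274],[-0.0175,-0.266,0.09,0.274]])

```text
t: 1.48
tcp_pos: [0.5299, 0.0847, 0.2705]
tool_rot: [0.001, 0.706, -0.003, 0.709]
force: [-0.5, 1.0, 0.6]
finger_gap: 1.005
```

```bash
python3 -c "
from h import *
mv([.525,.09,.27],0)
c=cam('wrist'); im=optics.snapshot('wrist'); cv2.imwrite('pics/w1.png',im[:,:,::-1])
import pickle; pickle.dump(c,open('w1.pkl','wb'))
mv([.49,-.275,.27],-np.pi/2)"
```

```text
t 1.48 tcp [0.5299 0.0847 0.2705] yaw -0.0058 shift [ 0.0004  0.0053 -0.005 ] turn -0.0058 F [-0.5  1.   0.6] gap 1.005
t 1.53 tcp [0.5273 0.0871 0.27  ] yaw -0.0049 shift [ 0.0006 -0.3623 -0.0355] turn 1.5658 F [-0.4  0.4  0.3] gap 1.0
```

View pics/w1.png

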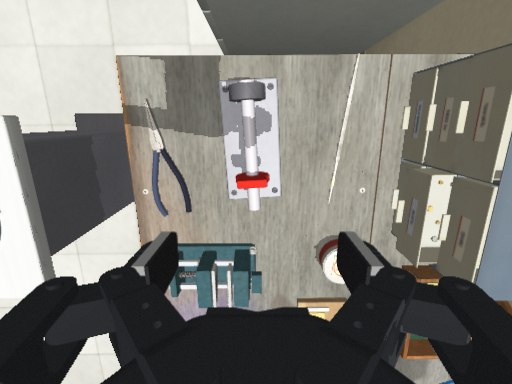

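```bash
python3 -c "
from h import *
c=cam('wrist'); im=optics.snapshot('wrist'); cv2.imwrite('pics/w2.png',im[:,:,::-1])
import pickle; pickle.dump(c,open('w2.pkl','wb'))
im=cv2.imread('pics/w2.png')[65:225,205:305]
cv2.imwrite('pics/w2c.png',cv2.resize(im[:,:,],None,fx=5,fy=5,interpolation=cv2.INTER_CUBIC)[:600])
cv2.imwrite('pics/w2d.png',cv2.resize(im[:,:,],None,fx=5,fy=5,interpolation=cv2.INTER_CUBIC)[300:])
mv([.49,-.275,.27],-np.pi/2)"
```

```text
t 1.58 tcp [0.5255 0.0888 0.2696] yaw -0.0029 shift [ 0.     -0.3639 -0.0345] turn 1.5679 F [-0.2  0.8 -0.2] gap 0.998
```

View pics/w2c.png

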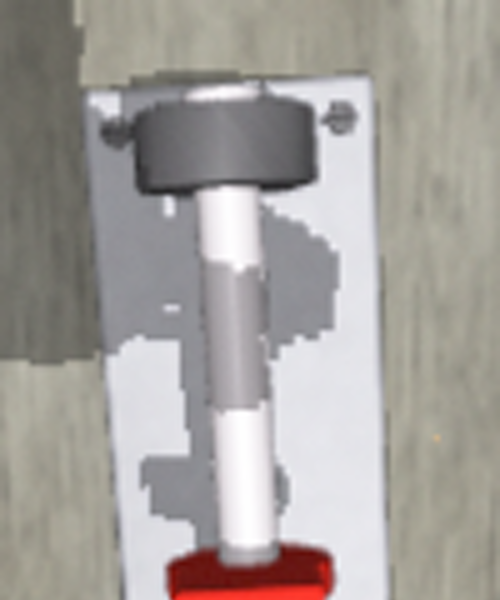

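View pics/w2d.png

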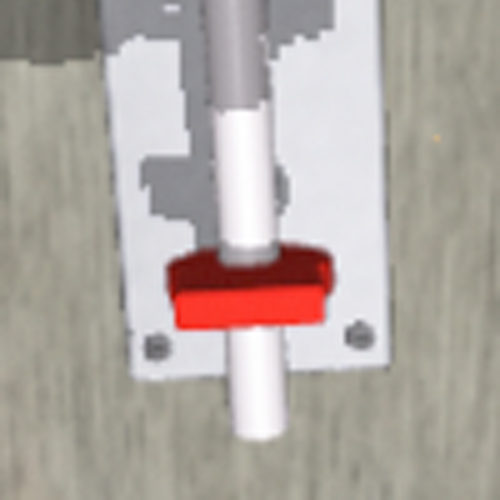

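```bash
python3 -c "
from h import *
import pickle
c=pickle.load(open('w2.pkl','rb'))
f=lambda u:((u[0]+.5)/5+204.5,(u[1]+.5)/5+64.5)
for n,u,z in [('arb near plate',(231,200),.077),('arb mid',(249,540),.077),('tip',(258,737),.078),('c1',(83,90),.012),('c2',(375,75),.012),('c3',(390,665),.012),('c4',(130,680),.012),('plate face topedge',(228,180),.097),('pL',(134,180),.078),('pR',(316,178),.078),('pad back top l',(178,627),.110),('pad back top r',(325,622),.110),('front l',(175,594),.11),('front r',(325,583),.11)]:
    print(n,onz(c,f(u),z).round(4))
"
```

```text
arb near plate [0.5203 0.171  0.077 ]
arb mid [0.5241 0.0879 0.077 ]
tip [0.5261 0.0348 0.078 ]
c1 [0.4776 0.204  0.012 ]
c2 [0.5596 0.2076 0.012 ]
c3 [0.5675 0.0351 0.012 ]
c4 [0.4855 0.0305 0.012 ]
plate face topedge [0.5201 0.1742 0.097 ]
pL [0.4972 0.1755 0.078 ]
pR [0.5407 0.1758 0.078 ]
pad back top l [0.5076 0.0736 0.11  ]
pad back top r [0.5422 0.0747 0.11  ]
front l [0.5071 0.0816 0.11  ]
front r [0.5421 0.0841 0.11  ]
```

Emit:
step_arm(commands=[[0,-0.364,-0.0345,1.568],[0,-0.364,-0.0345,1.568],[0,-0.364,-0.0345,1.568],[0,-0.364,-0.0345,1.568],[0,-0.364,-0.0345,1.568],[0,-0.364,-0.0345,1.568],[0,-0.364,-0.0345,1.568],[0,-0.364,-0.0345,1.568]])

```text
t: 2.25
tcp_pos: [0.4924, -0.2414, 0.2698]
tool_rot: [0.34, 0.621, -0.341, 0.619]
force: [0.7, 0.7, 0.9]
finger_gap: 1.001
```

```bash
python3 -c "
from h import *
mv([.48,-.275,.23],-np.pi/2)"
```

```text
t 2.25 tcp [ 0.4924 -0.2414  0.2698] yaw -1.0039 shift [ 0.0399 -0.0284  0.0218] turn 0.5669 F [0.7 0.7 0.9] gap 1.001
```

Emit:
step_arm(commands=[[0.04,-0.028,0.022,0.567],[0.04,-0.028,0.022,0.567],[0.04,-0.028,0.022,0.567],[0.04,-0.028,0.022,0.567],[0.04,-0.028,0.022,0.567],[0.04,-0.028,0.022,0.567],[0.04,-0.028,0.022,0.567],[0.04,-0.028,0.022,0.567]])

```text
t: 2.92
tcp_pos: [0.4806, -0.2737, 0.2299]
tool_rot: [0.499, 0.502, -0.5, 0.5]
force: [-0.5, 0.6, 0.4]
finger_gap: 0.998
```

```bash
python3 -c "
from h import *
mv([.48,-.275,.23],-np.pi/2)
c=cam('wrist'); im=optics.snapshot('wrist'); cv2.imwrite('pics/w3.png',im[:,:,::-1])
import pickle; pickle.dump(c,open('w3.pkl','wb'))
"
```

```text
t 2.92 tcp [ 0.4806 -0.2737  0.2299] yaw -1.5678 shift [-0.0001 -0.0006  0.0013] turn 0.003 F [-0.5  0.6  0.4] gap 0.998
```

View pics/w3.png

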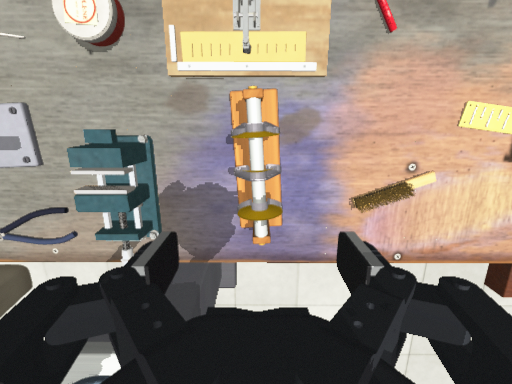

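```bash
python3 -c "
import cv2
im=cv2.imread('pics/w3.png')[80:250,205:305]
im=cv2.resize(im,None,fx=6,fy=6,interpolation=cv2.INTER_CUBIC)
cv2.imwrite('pics/w3a.png',im[:560]);cv2.imwrite('pics/w3b.png',im[460:])
"
```

```text
(no output)
```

View pics/w3a.png

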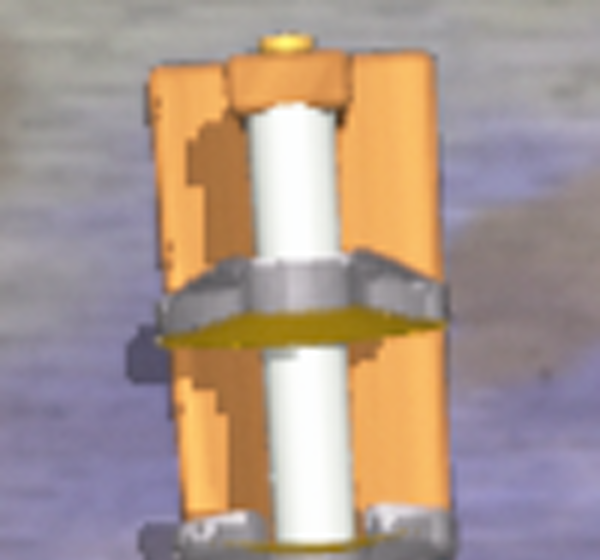

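View pics/w3b.png

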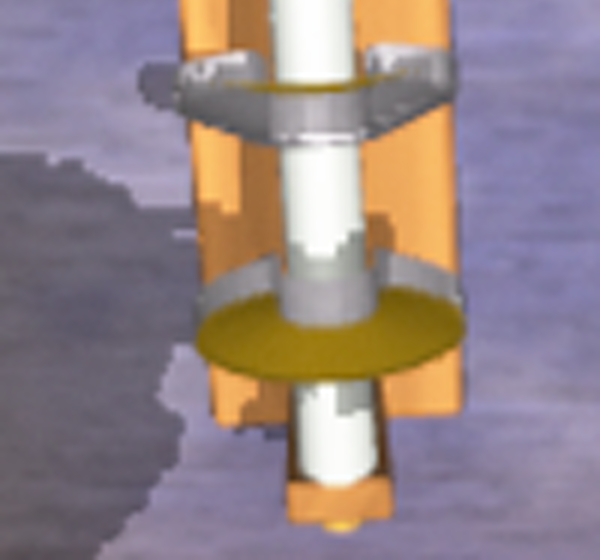

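```bash
python3 -c "
from h import *
import pickle
c=pickle.load(open('w3.pkl','rb'))
print('cam',c[1],'nadir',proj(c,[c[1][0],c[1][1],0]))
f=lambda u:((u[0]+.5)/6+204.5,(u[1]+.5)/6+79.5)
for n,u,z in [('c1',(152,68),.012),('c2',(435,55),.012),('c3',(462,875),.012),('c4',(213,880),.012),('bar top',(291,110),.077),('bar b',(338,930),.075),('post top far',(290,55),.078),('post near bot edge',(340,980),.078),('w1L',(165,342),.07),('w1R',(445,325),.07),('w3L',(198,790),.07),('w3R',(466,785),.07),('w2L',(182,555),.07),('w2R',(455,545),.07)]:
    print(n,onz(c,f(u),z).round(4))
g=lambda p:(p-[204.5,79.5])*6-.5
for xw in(.44,.447,.454): print(g(proj(c,[[xw,-.275,.098],[xw,-.275,.07],[xw,-.275+.028,.07],[xw,-.275,.042]])).round(0).tolist())
"
```

```text
cam [ 0.54680281 -0.27353601  0.37121358] nadir [[257.38907866 119.83434626]]
c1 [ 0.5822 -0.2384  0.012 ]
c2 [ 0.5851 -0.2984  0.012 ]
c3 [ 0.3985 -0.3094  0.012 ]
c4 [ 0.397  -0.2489  0.012 ]
bar top [ 0.569  -0.2689  0.077 ]
bar b [ 0.4125 -0.2784  0.075 ]
post top far [ 0.5779 -0.2688  0.078 ]
post near bot edge [ 0.4029 -0.2788  0.078 ]
w1L [ 0.5287 -0.2454  0.07  ]
w1R [ 0.532  -0.2974  0.07  ]
w3L [ 0.4406 -0.2501  0.07  ]
w3R [ 0.4418 -0.3039  0.07  ]
w2L [ 0.4884 -0.2478  0.07  ]
w2R [ 0.4906 -0.3003  0.07  ]
[[322.0, 844.0], [322.0, 793.0], [182.0, 793.0], [322.0, 750.0]]
[[323.0, 808.0], [322.0, 760.0], [182.0, 759.0], [322.0, 719.0]]
[[323.0, 772.0], [322.0, 726.0], [181.0, 726.0], [322.0, 688.0]]
```

```bash
python3 -c "
from h import *
mv([.40,-.275,.19],-np.pi/2+.058)"
```

```text
t 2.97 tcp [ 0.4806 -0.2741  0.2299] yaw -1.5685 shift [ 0.0401 -0.0805  0.0008] turn -0.0557 F [ 0.1 -0.6 -0.2] gap 0.997
```

Emit:
step_arm(commands=[[0.02,-0.04,0.001,-0.055],[0.04,-0.08,0.001,-0.055],[0.04,-0.08,0.001,-0.055],[0.04,-0.08,0.001,-0.055],[0.04,-0.08,0.001,-0.055]])

```text
t: 3.38
tcp_pos: [0.4011, -0.2757, 0.1905]
tool_rot: [0.485, 0.514, -0.486, 0.514]
force: [-0.2, -0.1, 0.6]
finger_gap: 0.997
```

```bash
python3 -c "
from h import *
mv([.40,-.275,.19],-np.pi/2+.058)
c=cam('wrist'); im=optics.snapshot('wrist'); cv2.imwrite('pics/w4.png',cv2.resize(im[0:240,130:390,::-1],None,fx=2.5,fy=2.5,interpolation=cv2.INTER_CUBIC))
im=optics.snapshot('side'); cv2.imwrite('pics/d4.png',cv2.resize(im[200:280,220:310,::-1],None,fx=7,fy=7,interpolation=cv2.INTER_CUBIC))
import pickle; pickle.dump(c,open('w4.pkl','wb'))
"
```

```text
t 3.38 tcp [ 0.4011 -0.2757  0.1905] yaw -1.5137 shift [ 0.0005 -0.001  -0.0007] turn -0.0009 F [-0.2 -0.1  0.6] gap 0.997
```

View pics/w4.png

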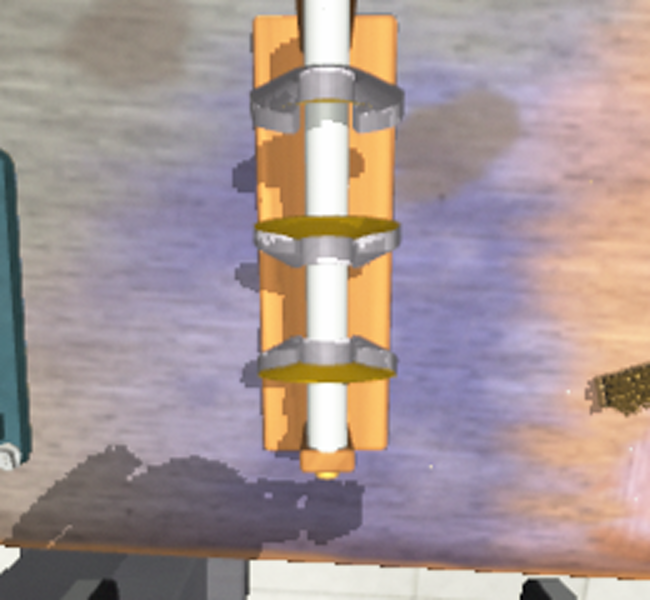

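View pics/d4.png

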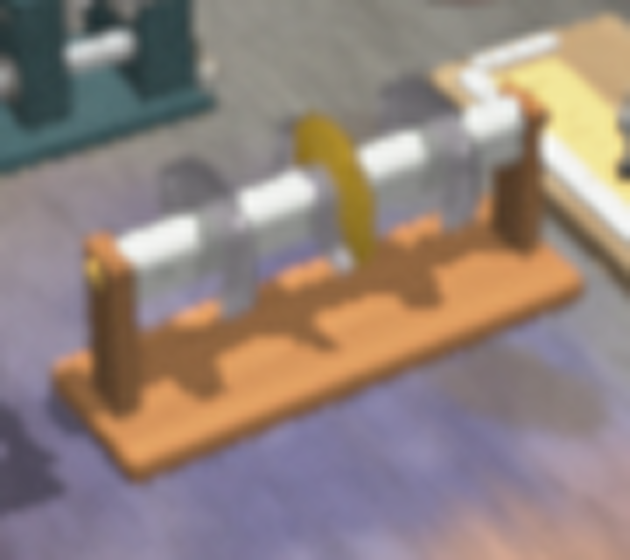

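```bash
python3 -c "
from h import *
mv([.555,-.267,.15],-np.pi/2+.058)"
```

```text
t 3.48 tcp [ 0.4023 -0.2764  0.1911] yaw -1.5127 shift [ 0.0411  0.1529 -0.0006] turn 0.0001 F [ 0.1 -0.5  0.3] gap 0.998
```

Emit:
step_arm(commands=[[0.01,0.04,0,0],[0.02,0.08,0,0],[0.03,0.12,0,0],[0.04,0.153,0,0],[0.041,0.153,0,0],[0.041,0.153,0,0],[0.041,0.153,0,0]])

```text
t: 4.07
tcp_pos: [0.5554, -0.2671, 0.1501]
tool_rot: [0.484, 0.514, -0.485, 0.515]
force: [-0.6, 0.6, 0.1]
finger_gap: 1.003
```

```bash
python3 -c "
from h import *
mv([.555,-.267,.15],-np.pi/2+.058)
c=cam('wrist'); im=optics.snapshot('wrist'); cv2.imwrite('pics/w5.png',cv2.resize(im[140:340,150:360,::-1],None,fx=3,fy=3,interpolation=cv2.INTER_CUBIC))
import pickle; pickle.dump(c,open('w5.pkl','wb'))
"
```

```text
t 4.07 tcp [ 0.5554 -0.2671  0.1501] yaw -1.5112 shift [ 0.0001 -0.0004 -0.0001] turn 0.0016 F [-0.6  0.6  0.1] gap 1.003
```

View pics/w5.png

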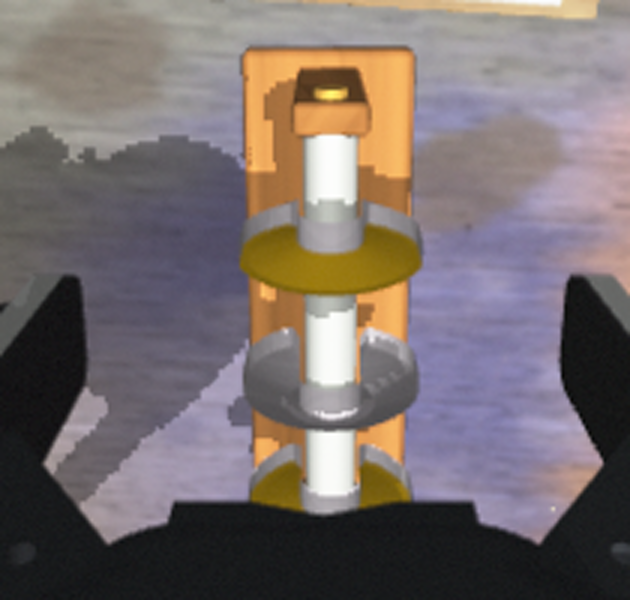

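```bash
python3 -c "
from h import *
import pickle
c=pickle.load(open('w5.pkl','rb'))
g=lambda p:((p-[149.5,139.5])*3-.5).round(0).astype(int).tolist()
b=np.array([np.cos(.058),np.sin(.058),0]);n=np.array([-np.sin(.058),np.cos(.058),0])
o=np.array([.4907,-.2738,0.0683])
for s in (-.065,-.058,-.051,-.044,-.037,-.030):
  for r in (.028,.010):
    print(s,r,[g(proj(c,o+b*s+r*(n*np.cos(t)+np.array([0,0,1])*np.sin(t))))[0] for t in np.radians([0,45,90,135,180,225,249,291,315])])
im=cv2.imread('pics/w5.png')
cv2.imwrite('pics/w5z.png',cv2.resize(im[180:440,220:440],None,fx=2.3,fy=2.3,interpolation=cv2.INTER_CUBIC))
"
```

```text
-0.065 0.028 [[247, 547], [267, 593], [331, 615], [394, 593], [413, 547], [384, 506], [356, 494], [302, 494], [274, 506]]
-0.065 0.01 [[300, 547], [309, 563], [330, 569], [352, 563], [360, 547], [350, 532], [340, 527], [319, 527], [309, 532]]
-0.058 0.028 [[246, 529], [267, 575], [331, 596], [395, 575], [414, 529], [385, 490], [357, 478], [302, 478], [274, 490]]
-0.058 0.01 [[300, 529], [309, 545], [330, 551], [352, 545], [360, 529], [351, 514], [340, 510], [319, 510], [309, 514]]
-0.051 0.028 [[246, 511], [266, 556], [331, 576], [395, 556], [415, 511], [385, 473], [357, 461], [302, 461], [274, 473]]
-0.051 0.01 [[300, 511], [309, 526], [331, 533], [352, 526], [360, 511], [351, 497], [340, 492], [319, 492], [309, 497]]
-0.044 0.028 [[245, 493], [266, 537], [331, 557], [396, 537], [415, 493], [386, 456], [357, 445], [302, 445], [274, 456]]
-0.044 0.01 [[300, 493], [308, 508], [331, 514], [353, 508], [361, 493], [351, 479], [341, 475], [319, 475], [309, 479]]
-0.037 0.028 [[245, 475], [266, 517], [332, 537], [397, 517], [416, 475], [386, 438], [358, 428], [302, 428], [273, 438]]
-0.037 0.01 [[300, 475], [308, 489], [331, 495], [353, 489], [361, 475], [351, 461], [341, 457], [319, 457], [309, 461]]
-0.03 0.028 [[244, 456], [265, 497], [332, 516], [397, 497], [417, 456], [387, 421], [358, 410], [301, 410], [273, 421]]
-0.03 0.01 [[300, 456], [308, 470], [331, 476], [353, 470], [361, 456], [352, 443], [341, 439], [320, 439], [309, 443]]
```

View pics/w5z.png

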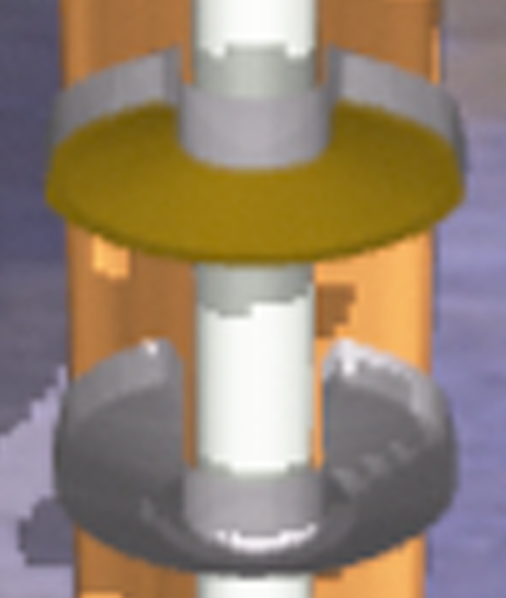

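```bash
cat > rend.py <<'E'
from h import *
import pickle,sys
def washer(t=.006):
    P=[];C=[]
    th=np.radians(np.arange(-90,270,.5))
    def add(r0,x0,r1,x1,col):
        for k in np.linspace(0,1,150):
            r=r0+(r1-r0)*k; y=np.clip(r*np.cos(th),-.027,.027); z=r*np.sin(th)
            m=~((np.abs(y)<.010)&(z<0)); P.append(np.c_[np.full(m.sum(),x0+(x1-x0)*k),y[m],z[m]]); C.append(np.tile(col,(m.sum(),1)))
    add(.010,.007,.028,-.007+t,(150,150,150))     # crown
    add(.010,.007-t,.028,-.007,(0,180,200))         # hollow yellow (BGR)
    add(.028,-.007,.028,-.007+t,(90,90,90))
    add(.010,.007,.010,.007-t,(60,60,60))
    for s in(-1,1):
        for k in np.linspace(0,1,150):
            r=.010+.018*k; x=np.linspace(.007-t,.007,20)-.008*0-(.014-t)*k
            P.append(np.c_[x,np.full(20,s*.01),np.full(20,-np.sqrt(max(r*r-1e-4,0)))]);C.append(np.tile((120,120,60),(20,1)))
    return np.vstack(P),np.vstack(C)
def render(c,items,W=512,H=384,S=3):
    im=np.full((H*S,W*S,3),40,np.uint8); zb=np.full((H*S,W*S),9.)
    for P,C in items:
        v=(P-c[1])@c[2]; u=(v@c[0].T); uv=((u[:,:2]/u[:,2:]+.5)*S).astype(int); d=v[:,2]
        for dx in(-1,0,1):
            for dy in(-1,0,1):
                q=np.argsort(-d); a=np.clip(uv[q]+[dx,dy],0,[W*S-1,H*S-1]); dd=d[q]
                ok=dd<zb[a[:,1],a[:,0]]+1e-4
                im[a[ok,1],a[ok,0]]=C[q][ok]; np.minimum.at(zb,(a[:,1],a[:,0]),dd)
    return im
def place(P,pos,yaw): return P@R.from_euler('z',yaw).as_matrix().T+pos
def bar(o,yaw,L):
    a=np.linspace(-L/2,L/2,400); b=np.linspace(-.008,.008,60); A,B=np.meshgrid(a,b)
    P=np.c_[A.ravel(),B.ravel(),np.sqrt(np.maximum(.008**2-B.ravel()**2,0))]
    return place(P,o,yaw),np.tile((255,255,255),(P.shape[0],1))
E
python3 - <<'E'
from rend import *
c=pickle.load(open('w5.pkl','rb')); y=.058
b=np.array([np.cos(y),np.sin(y),0]); o=np.array([.4907,-.2738,.0683])
P,C=washer(); it=[bar(o+[0,0,.0017],y,.16)]
it+=[(place(P,o+b*.043,y+np.pi),C),(place(P,o,y),C),(place(P,o-b*.045,y+np.pi),C)]
im=render(c,it); cv2.imwrite('pics/r5.png',im[420:1020,450:1080])
E
```

```text
(no output)
```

View pics/r5.png

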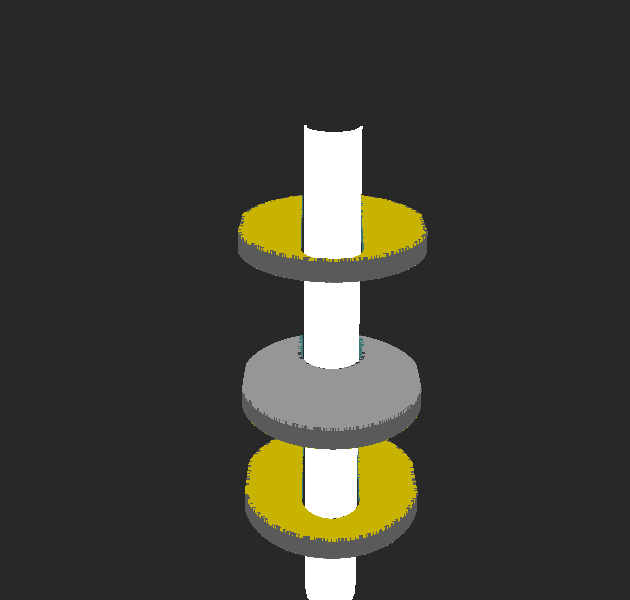

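```bash
cat >> rend.py <<'E'
def washerN(t=.006):
    P=[];C=[];N=[]
    th=np.radians(np.arange(-90,270,.5))
    def add(r0,x0,r1,x1,col,sg):
        L=np.hypot(r1-r0,x1-x0); nr,nx=-(x1-x0)/L*sg,(r1-r0)/L*sg
        for k in np.linspace(0,1,150):
            r=r0+(r1-r0)*k; y=np.clip(r*np.cos(th),-.027,.027); z=r*np.sin(th)
            m=~((np.abs(y)<.010)&(z<0)); P.append(np.c_[np.full(m.sum(),x0+(x1-x0)*k),y[m],z[m]]); C.append(np.tile(col,(m.sum(),1)))
            N.append(np.c_[np.full(m.sum(),nx),nr*np.cos(th[m]),nr*np.sin(th[m])])
    add(.010,.007,.028,-.007+t,(170,170,170),1)
    add(.010,.007-t,.028,-.007,(0,180,200),-1)
    add(.028,-.007,.028,-.007+t,(110,110,110),-1)
    add(.010,.007,.010,.007-t,(80,80,80),-1)
    return np.vstack(P),np.vstack(C),np.vstack(N)
def cull(c,P,C,N,pos,yaw):
    Rz=R.from_euler('z',yaw).as_matrix(); p=P@Rz.T+pos; n=N@Rz.T
    m=((c[1]-p)*n).sum(1)<0
    return p[m],C[m]
E
python3 - <<'E'
from rend import *
P,C,N=washerN()
print(N[:3],N[-3:],P[-3:])
y=.058;b=np.array([np.cos(y),np.sin(y),0]); o=np.array([.4907,-.2738,.0683])
c=pickle.load(open('w5.pkl','rb')); out=[]
for f in(0,np.pi):
    it=[bar(o+[0,0,.0017],y,.16)]
    it+=[cull(c,P,C,N,o+b*s,y+f+g) for s,g in((.043,0),(0,np.pi),(-.045,0))]
    out.append(render(c,it)[520:1020,630:930])
cv2.imwrite('pics/r6.png',np.hstack(out))
E
```

```text
[[0.91381155 0.40613847 0.        ]
 [0.91381155 0.406123   0.00354418]
 [0.91381155 0.40607661 0.00708809]] [[-0.00000000e+00  9.99847695e-01 -1.74524064e-02]
 [-0.00000000e+00  9.99961923e-01 -8.72653550e-03]
 [-0.00000000e+00  1.00000000e+00 -1.22464680e-16]] [[ 1.00000000e-03 -9.99847695e-03  1.74524064e-04]
 [ 1.00000000e-03 -9.99961923e-03  8.72653550e-05]
 [ 1.00000000e-03 -1.00000000e-02  1.22464680e-18]]
```

View pics/r6.png

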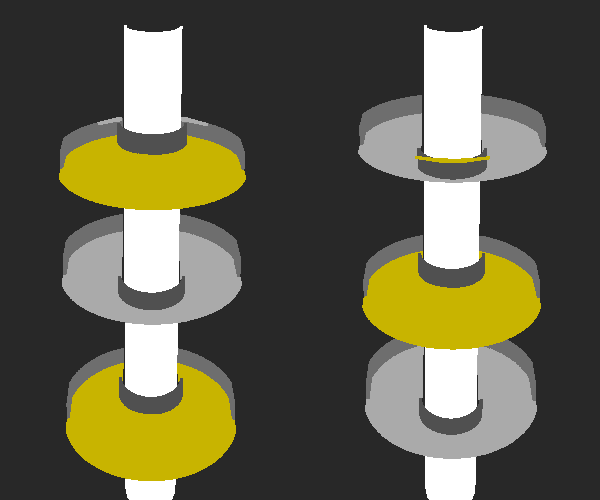

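Emit:
step_arm(commands=[[-0.03,-0.01,0,-0.125],[-0.05,-0.02,0,-0.25],[-0.05,-0.03,0,-0.375],[-0.05,-0.04,0,-0.5],[-0.05,-0.055,0,-0.625],[-0.05,-0.055,0,-0.75],[-0.05,-0.055,0,-0.875],[-0.05,-0.055,0,-1.0]])

```text
t: 4.78
tcp_pos: [0.4984, -0.2708, 0.2017]
tool_rot: [0.177, 0.684, -0.179, 0.685]
force: [0.7, -0.1, -0.4]
finger_gap: 1.001
```

Emit:
step_arm(commands=[[0,0,0,-0.12],[0,0,0,-0.25],[0,0,0,-0.375],[0,0,0,-0.5],[0,0,0,-0.625],[0,0,0,-0.75],[0,0,0,-0.875],[0,0,0,-1.0]])

```text
t: 5.45
tcp_pos: [0.4972, -0.2711, 0.2027]
tool_rot: [-0.173, 0.686, 0.171, 0.686]
force: [-0.2, 0.8, 0.5]
finger_gap: 1.001
```

```bash
python3 -c "
from h import *
print(telemetry.sense()['q'].round(2))
mv([.50,-.273,.2],np.pi/2+.058)"
```

```text
[-0.7   0.48  1.61 -0.    1.04 -1.19]
t 5.45 tcp [ 0.4972 -0.2711  0.2027] yaw 0.4913 shift [ 0.0027 -0.003   0.0016] turn -1.1375 F [-0.2  0.8  0.5] gap 1.001
```

Emit:
step_arm(commands=[[0.003,-0.003,0.001,-0.125],[0.003,-0.003,0.001,-0.25],[0.003,-0.003,0.001,-0.375],[0.003,-0.003,0.001,-0.5],[0.003,-0.003,0.001,-0.625],[0.003,-0.003,0.001,-0.75],[0.003,-0.003,0.001,-0.875],[0.003,-0.003,0.001,-1.0]])

```text
t: 6.12
tcp_pos: [0.4983, -0.2736, 0.2008]
tool_rot: [-0.481, 0.52, 0.478, 0.519]
force: [0.9, 0.5, -0.5]
finger_gap: 0.997
```

Emit:
step_arm(commands=[[0,0,0,-0.14],[0,0,0,-0.14],[0,0,0,-0.14],[0,0,0,-0.14]])

```text
t: 6.45
tcp_pos: [0.4978, -0.2738, 0.2014]
tool_rot: [0.516, -0.486, -0.512, -0.485]
force: [-0.6, 0.3, 0.5]
finger_gap: 0.996
```

```bash
python3 -c "
from h import *
mv([.448,-.2763,.16],np.pi/2+.058)
c=cam('wrist'); im=optics.snapshot('wrist'); cv2.imwrite('pics/w6.png',cv2.resize(im[60:260,160:360,::-1],None,fx=3,fy=3,interpolation=cv2.INTER_CUBIC))
cv2.imwrite('pics/w6f.png',im[:,:,::-1])
import pickle; pickle.dump(c,open('w6.pkl','wb'))
"
```

```text
t 6.45 tcp [ 0.4978 -0.2738  0.2014] yaw 1.628 shift [0.0413 0.0499 0.0006] turn -0.0008 F [-0.6  0.3  0.5] gap 0.996
```

View pics/w6.png

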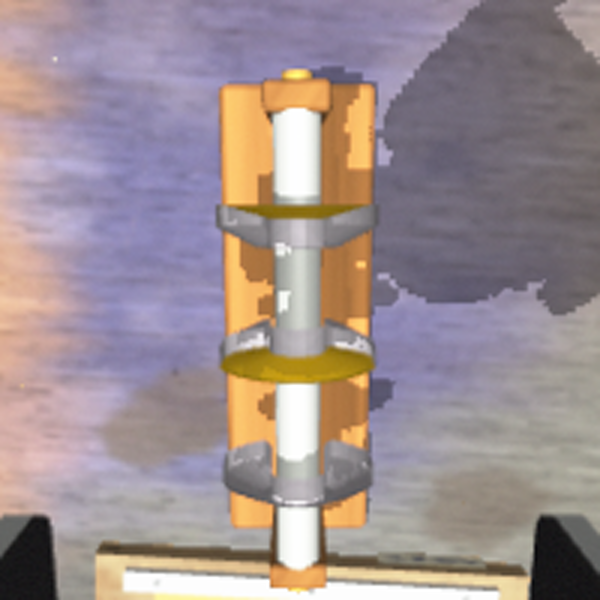

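```bash
python3 - <<'E'
from rend import *
c=pickle.load(open('w6.pkl','rb'))
f=lambda u:((u[0]+.5)/3+159.5,(u[1]+.5)/3+59.5)
for n,u,z in [('c1',(221,85),.012),('c2',(376,85),.012),('c3',(366,526),.012),('c4',(231,526),.012),('bar1',(297,120),.077),('bar2',(300,560),.077),('w3L',(217,209),.068),('w3R',(378,207),.068),('w2L',(221,363),.068),('w2R',(375,360),.068)]:
    print(n,onz(c,f(u),z).round(4))
P,C,N=washerN()
y=.058;b=np.array([np.cos(y),np.sin(y),0]); o=np.array([.4907,-.2738,.0683])
it=[bar(o+[0,0,.0017],y,.16)]
it+=[cull(c,P,C,N,o+b*s,y+g) for s,g in((.0475,0),(0.0,np.pi),(-.0425,0))]
r=render(c,it)[180:780,480:1080]
a=cv2.imread('pics/w6.png'); cv2.imwrite('pics/r7.png',np.hstack([a[50:,200:400],r[50:,200:400],cv2.addWeighted(a,.5,r,.5,0)[50:,200:400]]))
E
```

```text
c1 [ 0.3979 -0.3086  0.012 ]
c2 [ 0.3944 -0.2482  0.012 ]
c3 [ 0.5805 -0.2368  0.012 ]
c4 [ 0.5841 -0.2976  0.012 ]
bar1 [ 0.4136 -0.2779  0.077 ]
bar2 [ 0.5663 -0.2677  0.077 ]
w3L [ 0.4429 -0.3032  0.068 ]
w3R [ 0.439  -0.2491  0.068 ]
w2L [ 0.496 -0.3    0.068]
w2R [ 0.4916 -0.2456  0.068 ]
```

View pics/r7.png

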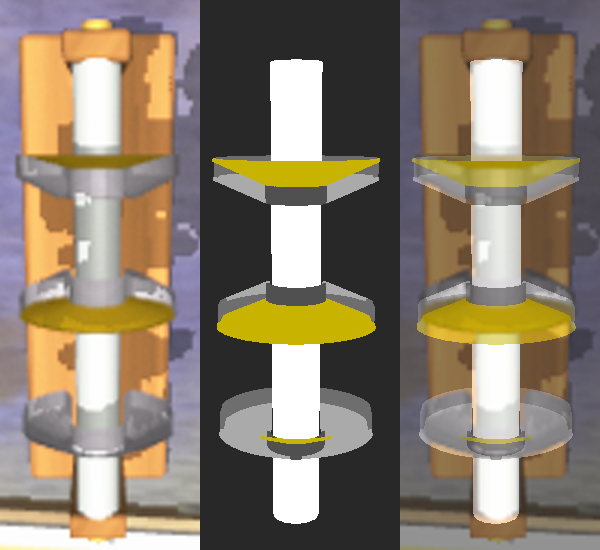

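```bash
python3 -c "
from h import *
mv([.4456,-.276,.13],np.pi/2+.06)"
```

```text
t 6.5 tcp [ 0.4979 -0.2738  0.2012] yaw 1.6286 shift [0.0711 0.0524 0.0012] turn -0.0022 F [-0.1 -0.1  0. ] gap 1.003
```

Emit:
step_arm(commands=[[0.02,0.03,0.001,0],[0.045,0.0524,0.001,-0.002],[0.071,0.0524,0.001,-0.002],[0.071,0.0524,0.001,-0.002],[0.071,0.0524,0.001,-0.002],[0.071,0.0524,0.001,-0.002]])

```text
t: 7.0
tcp_pos: [0.4469, -0.277, 0.1311]
tool_rot: [0.517, -0.486, -0.512, -0.484]
force: [-0.4, -0.4, 0.7]
finger_gap: 1.003
```

```bash
python3 -c "
from h import *
mv([.4456,-.276,.044],np.pi/2+.06)"
```

```text
t 7.0 tcp [ 0.4469 -0.277   0.1311] yaw 1.6302 shift [0.0871 0.0015 0.0016] turn -0.0006 F [-0.4 -0.4  0.7] gap 1.003
```

Emit:
step_arm(commands=[[0.03,0.0015,0.001,0],[0.06,0.0015,0.001,0],[0.085,0.0015,0.001,0],[0.087,0.0015,0.001,0],[0.087,0.0015,0.001,0],[0.087,0.0015,0.001,0]])

```text
t: 7.5
tcp_pos: [0.4472, -0.2776, 0.0456]
tool_rot: [0.518, -0.485, -0.511, -0.484]
force: [0.6, 0.2, -0.2]
finger_gap: 0.998
```

```bash
python3 -c "
from h import *
mv([.4456,-.276,.044],np.pi/2+.06)
im=optics.snapshot('wrist'); cv2.imwrite('pics/w7.png',im[:,:,::-1])
"
```

```text
t 7.5 tcp [ 0.4472 -0.2776  0.0456] yaw 1.6305 shift [0.0016 0.0015 0.0017] turn -0.0003 F [ 0.6  0.2 -0.2] gap 0.998
```

View pics/w7.png

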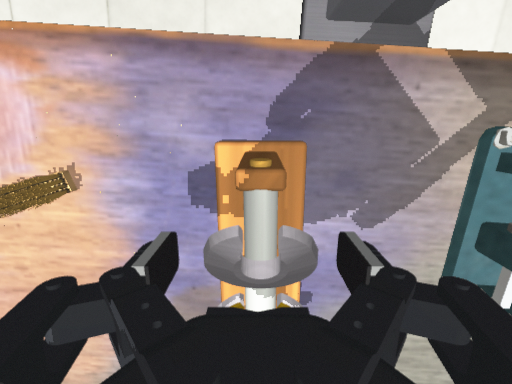

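Emit:
step_arm(commands=[[0.0015,0.0015,0.002,0],[0.0015,0.0015,0.002,0],[0.0015,0.0015,0.002,0]])

```text
t: 7.8
tcp_pos: [0.4461, -0.2762, 0.0456]
tool_rot: [0.519, -0.485, -0.51, -0.484]
force: [0.2, -0.2, 0.1]
finger_gap: 0.998
```

Emit:
step_arm(commands=[[0,0,0,0],[0,0,0,0],[0,0,0,0],[0,0,0,0],[0,0,0,0],[0,0,0,0]], jaw=0.045, grip_force=40)

```text
t: 8.3
tcp_pos: [0.4463, -0.2763, 0.0461]
tool_rot: [0.52, -0.485, -0.51, -0.484]
force: [-0.6, 1.4, 5.1]
finger_gap: 0.621
```

```bash
python3 -c "
from h import *
mv([.4456,-.276,.044],np.pi/2+.06)
im=optics.snapshot('wrist'); cv2.imwrite('pics/w8.png',im[:,:,::-1])
"
```

```text
t 8.3 tcp [ 0.4463 -0.2763  0.0461] yaw 1.6305 shift [0.0021 0.0007 0.0004] turn -0.0003 F [-0.6  1.4  5.1] gap 0.621
```

View pics/w8.png

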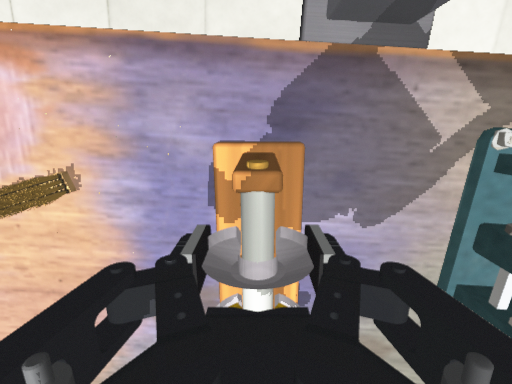

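Emit:
step_arm(commands=[[-0.015,0,0,0],[-0.04,0,0,0],[-0.075,0,0,0],[-0.105,0,0,0],[-0.105,0,0,0],[-0.105,0,0,0]])

```text
t: 8.85
tcp_pos: [0.446, -0.2758, 0.1523]
tool_rot: [0.521, -0.485, -0.509, -0.484]
force: [-0.2, -0.1, -1.8]
finger_gap: 0.622
```

```bash
python3 -c "
from h import *
mv([.521,.162,.155],.045)
im=optics.snapshot('wrist'); cv2.imwrite('pics/w9.png',im[:,:,::-1])
"
```

```text
t 8.85 tcp [ 0.446  -0.2758  0.1523] yaw 1.6306 shift [-0.0077 -0.1011  0.4325] turn 1.5856 F [-0.2 -0.1 -1.8] gap 0.622
```

View pics/w9.png

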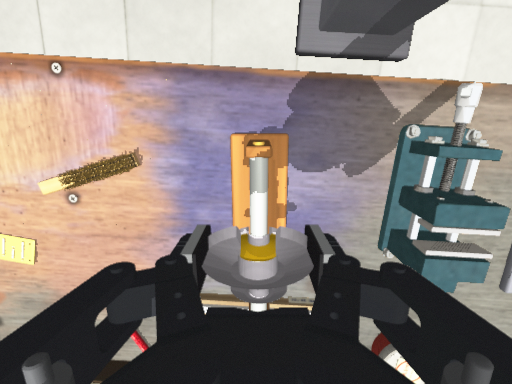

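Emit:
step_arm(commands=[[-0.008,-0.101,0.432,1.585],[-0.008,-0.101,0.432,1.585],[-0.008,-0.101,0.432,1.585],[-0.008,-0.101,0.432,1.585],[-0.008,-0.101,0.432,1.585],[-0.008,-0.101,0.432,1.585],[-0.008,-0.101,0.432,1.585],[-0.008,-0.101,0.432,1.585]])

```text
t: 9.57
tcp_pos: [0.4942, 0.0169, 0.1514]
tool_rot: [-0.26, 0.659, 0.253, 0.659]
force: [0.8, -1.0, -1.0]
finger_gap: 0.617
```

```bash
python3 -c "
from h import *
mv([.5205,.13,.155],.045)"
```

```text
t 9.57 tcp [0.4942 0.0169 0.1514] yaw 0.7418 shift [-0.0046  0.0656  0.0958] turn 0.6968 F [ 0.8 -1.  -1. ] gap 0.617
```

Emit:
step_arm(commands=[[-0.004,0.066,0.096,0.697],[-0.004,0.066,0.096,0.697],[-0.004,0.066,0.096,0.697],[-0.004,0.066,0.096,0.697],[-0.004,0.066,0.096,0.697],[-0.004,0.066,0.096,0.697],[-0.004,0.066,0.096,0.697],[-0.004,0.066,0.096,0.697]])

```text
t: 10.23
tcp_pos: [0.519, 0.1304, 0.1525]
tool_rot: [-0.021, 0.707, 0.013, 0.707]
force: [-0.5, 0.5, -1.4]
finger_gap: 0.623
```

```bash
python3 -c "
from h import *
mv([.5205,.13,.155],.045)
c=cam('wrist'); im=optics.snapshot('wrist'); cv2.imwrite('pics/w10.png',cv2.resize(im[100:300,160:360,::-1],None,fx=3,fy=3,interpolation=cv2.INTER_CUBIC))
import pickle; pickle.dump(c,open('w10.pkl','wb'))
"
```

```text
t 10.23 tcp [0.519  0.1304 0.1525] yaw 0.0481 shift [-0.0025 -0.0005  0.0015] turn 0.0031 F [-0.5  0.5 -1.4] gap 0.623
```

View pics/w10.png

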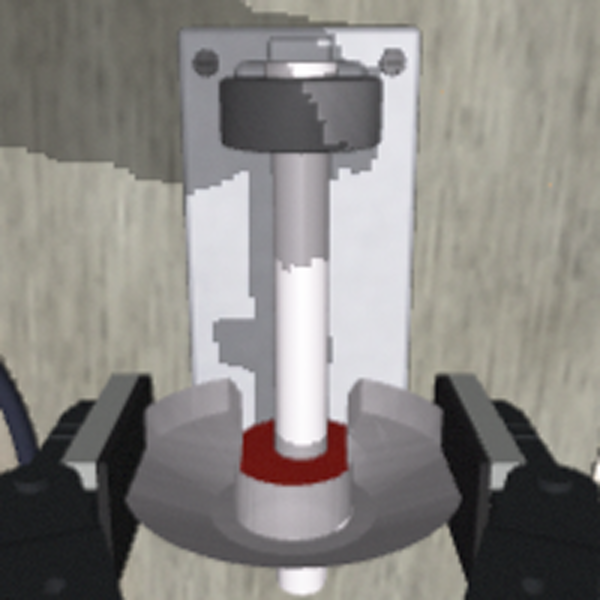

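```bash
python3 -c "
from h import *
import pickle
c=pickle.load(open('w10.pkl','rb'))
f=lambda u:((u[0]+.5)/3+159.5,(u[1]+.5)/3+99.5)
print(c[1])
for n,u,z in [('face top',(300,151),.097),('face side',(221,145),.075),('face side',(381,145),.075),('bar',(301.5,200),.077),('bar',(301.5,420),.077)]: print(n,onz(c,f(u),z).round(4))
mv([.5205,.162,.155],.045)
M=R.from_quat(telemetry.sense()['tool_rot']).as_matrix(); print(M.round(3))
"
```

```text
[0.51611066 0.1975551  0.29329776]
face top [0.5189 0.1746 0.097 ]
face side [0.4976 0.1726 0.075 ]
face side [0.5412 0.1747 0.075 ]
bar [0.5203 0.1589 0.077 ]
bar [0.5237 0.0927 0.077 ]
t 10.28 tcp [0.5193 0.1302 0.1528] yaw 0.0475 shift [-0.0025  0.0317  0.0027] turn 0.0025 F [-1.1 -0.1 -1. ] gap 0.619
[[ 0.001 -0.048  0.999]
 [-0.01   0.999  0.048]
 [-1.    -0.01   0.   ]]
```

Emit:
step_arm(commands=[[0,0.016,0.002,0.002],[0,0.032,0.002,0.002],[0,0.032,0.002,0.002],[0,0.032,0.002,0.002],[0,0.032,0.002,0.002]])

```text
t: 10.7
tcp_pos: [0.5195, 0.1617, 0.1522]
tool_rot: [-0.02, 0.707, 0.013, 0.707]
force: [-0.6, -0.0, -1.8]
finger_gap: 0.617
```

```bash
python3 -c "
from h import *
mv([.5205,.162,.053],.047)
im=optics.snapshot('wrist'); cv2.imwrite('pics/w11.png',cv2.resize(im[100:300,160:360,::-1],None,fx=3,fy=3,interpolation=cv2.INTER_CUBIC))
"
```

```text
t 10.7 tcp [0.5195 0.1617 0.1522] yaw 0.0465 shift [0.0992 0.0013 0.001 ] turn -0.0005 F [-0.6 -0.  -1.8] gap 0.617
```

View pics/w11.png

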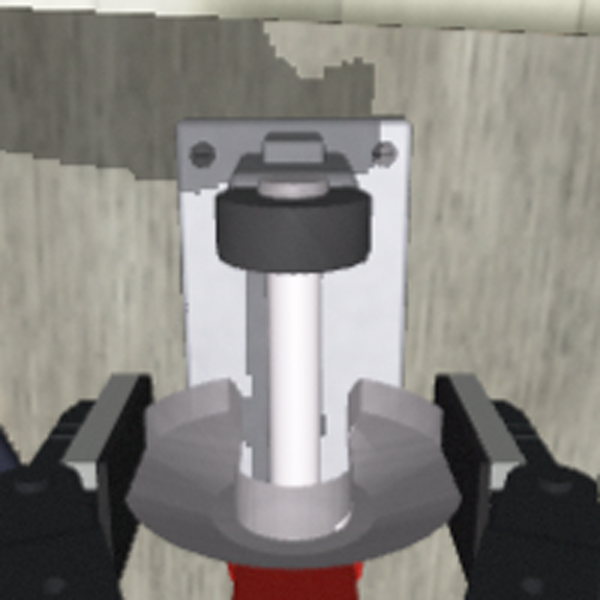

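Emit:
step_arm(commands=[[0.03,0.001,0.0005,0],[0.06,0.001,0.0005,0],[0.075,0.001,0.0005,0],[0.085,0.001,0.0005,0],[0.093,0.001,0.0005,0],[0.099,0.001,0.0005,0],[0.099,0.001,0.0005,0],[0.099,0.001,0.0005,0]])

```text
t: 11.42
tcp_pos: [0.5206, 0.1614, 0.0537]
tool_rot: [-0.02, 0.707, 0.012, 0.707]
force: [0.5, 0.5, -1.7]
finger_gap: 0.615
```

```bash
python3 -c "
from h import *
mv([.5205,.162,.0511],.047)
im=optics.snapshot('wrist'); cv2.imwrite('pics/w12.png',cv2.resize(im[100:300,160:360,::-1],None,fx=3,fy=3,interpolation=cv2.INTER_CUBIC))
"
```

```text
t 11.42 tcp [0.5206 0.1614 0.0537] yaw 0.0458 shift [ 0.0026  0.0006 -0.0001] turn -0.0012 F [ 0.5  0.5 -1.7] gap 0.615
```

View pics/w12.png

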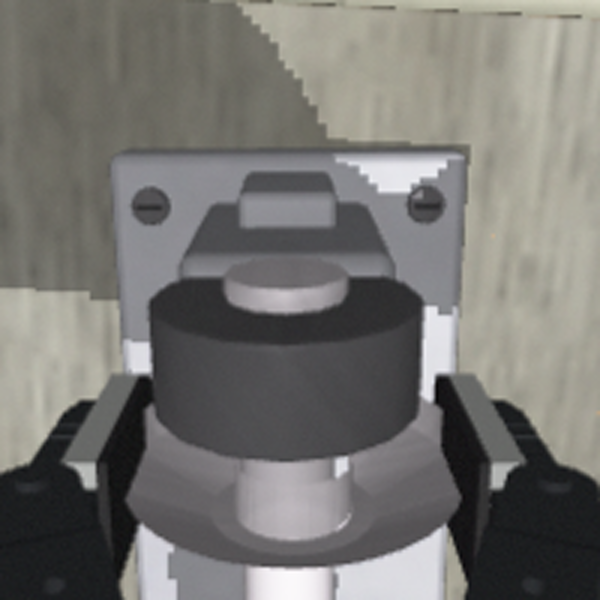

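Emit:
step_arm(commands=[[0.002,0,0,0],[0.004,0,0,0],[0.004,0,0,0]])

```text
t: 11.72
tcp_pos: [0.5208, 0.1616, 0.0514]
tool_rot: [-0.02, 0.706, 0.013, 0.708]
force: [-3.2, -0.4, 6.7]
finger_gap: 0.616
```

Emit:
step_arm(commands=[[0,0,0,0],[0,0,0,0],[0,0,0,0],[0,0,0,0],[0,0,0,0]], jaw=0.085)

```text
t: 12.13
tcp_pos: [0.5209, 0.1616, 0.0513]
tool_rot: [-0.02, 0.706, 0.013, 0.708]
force: [-0.1, 0.7, 0.1]
finger_gap: 0.995
```

```bash
python3 -c "
from h import *
mv([.5205,.162,.0511],.047)
im=optics.snapshot('wrist'); cv2.imwrite('pics/w13.png',cv2.resize(im[100:300,160:360,::-1],None,fx=3,fy=3,interpolation=cv2.INTER_CUBIC))
"
```

```text
t 12.13 tcp [0.5209 0.1616 0.0513] yaw 0.0461 shift [ 0.0002  0.0004 -0.0004] turn -0.0009 F [-0.1  0.7  0.1] gap 0.995
```

View pics/w13.png

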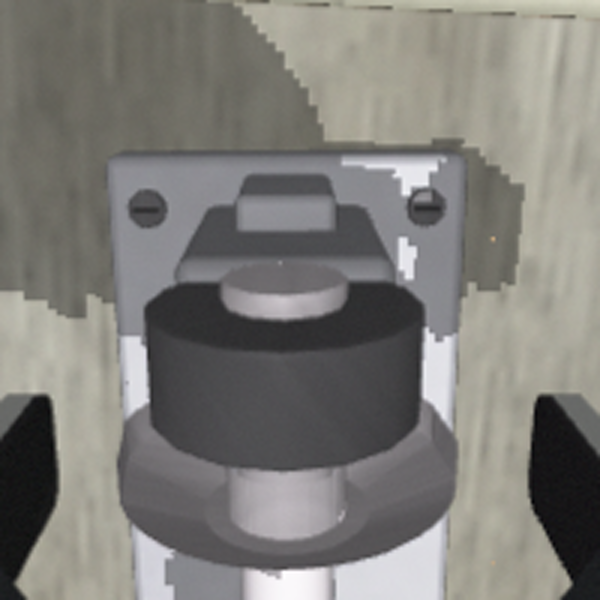

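Emit:
step_arm(commands=[[-0.03,0,0,0],[-0.06,0,0,0],[-0.1,0,0,0],[-0.105,0,0,0],[-0.105,0,0,0]])

```text
t: 12.6
tcp_pos: [0.5228, 0.163, 0.1591]
tool_rot: [-0.02, 0.704, 0.013, 0.71]
force: [0.7, -0.2, -0.3]
finger_gap: 0.992
```

```bash
python3 -c "
from h import *
mv([.489,-.2734,.155],np.pi/2+.06)"
```

```text
t 12.6 tcp [0.5228 0.163  0.1591] yaw 0.0463 shift [ 0.008  -0.4343 -0.0539] turn -1.5845 F [ 0.7 -0.2 -0.3] gap 0.992
```

Emit:
step_arm(commands=[[0,-0.434,-0.054,-1.584],[0,-0.434,-0.054,-1.584],[0,-0.434,-0.054,-1.584],[0,-0.434,-0.054,-1.584],[0,-0.434,-0.054,-1.584],[0,-0.434,-0.054,-1.584],[0,-0.434,-0.054,-1.584],[0,-0.434,-0.054,-1.584]])

```text
t: 13.27
tcp_pos: [0.4983, -0.134, 0.1591]
tool_rot: [-0.324, 0.631, 0.317, 0.63]
force: [0.4, 0.3, 0.1]
finger_gap: 0.992
```

```bash
python3 -c "
from h import *
mv([.489,-.2734,.145],np.pi/2+.06)"
```

```text
t 13.27 tcp [ 0.4983 -0.134   0.1591] yaw 0.9399 shift [ 0.0154 -0.0746 -0.118 ] turn -0.6909 F [0.4 0.3 0.1] gap 0.992
```

Emit:
step_arm(commands=[[0.015,-0.0745,-0.118,-0.69],[0.015,-0.0745,-0.118,-0.69],[0.015,-0.0745,-0.118,-0.69],[0.015,-0.0745,-0.118,-0.69],[0.015,-0.0745,-0.118,-0.69],[0.015,-0.0745,-0.118,-0.69],[0.015,-0.0745,-0.118,-0.69],[0.015,-0.0745,-0.118,-0.69]])

```text
t: 13.93
tcp_pos: [0.488, -0.2728, 0.1439]
tool_rot: [0.516, -0.487, -0.512, -0.484]
force: [-0.2, 0.9, -0.1]
finger_gap: 0.996
```

```bash
python3 -c "
from h import *
mv([.489,-.2734,.0455],np.pi/2+.06)
im=optics.snapshot('wrist'); cv2.imwrite('pics/w14.png',cv2.resize(im[100:320,140:380,::-1],None,fx=2.5,fy=2.5,interpolation=cv2.INTER_CUBIC))
"
```

```text
t 13.93 tcp [ 0.488  -0.2728  0.1439] yaw 1.6271 shift [ 0.0984 -0.001   0.0001] turn -0.0037 F [-0.2  0.9 -0.1] gap 0.996
```

View pics/w14.png

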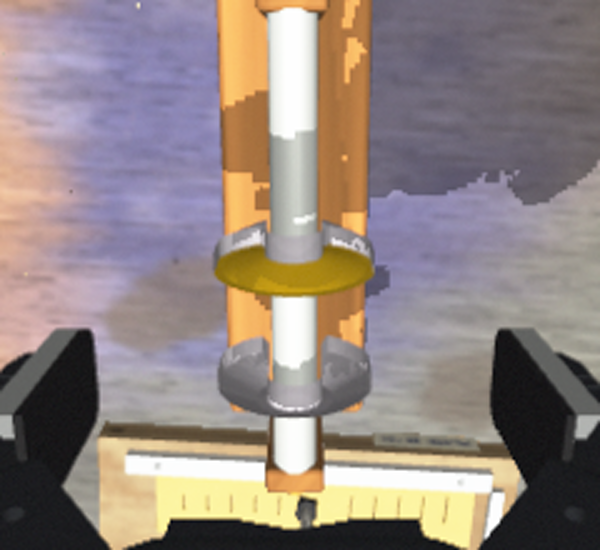

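Emit:
step_arm(commands=[[0.035,-0.0005,0,-0.003],[0.07,-0.001,0,-0.003],[0.095,-0.001,0,-0.003],[0.098,-0.001,0,-0.003],[0.098,-0.001,0,-0.003],[0.098,-0.001,0,-0.003]])

```text
t: 14.48
tcp_pos: [0.4899, -0.2734, 0.0469]
tool_rot: [0.517, -0.487, -0.512, -0.483]
force: [0.4, 0.2, 1.4]
finger_gap: 0.992
```

```bash
python3 -c "
from h import *
mv([.489,-.2734,.0455],np.pi/2+.06)
im=optics.snapshot('wrist'); cv2.imwrite('pics/w15.png',cv2.resize(im[140:340,140:380,::-1],None,fx=2.5,fy=2.5,interpolation=cv2.INTER_CUBIC))
"
```

```text
t 14.48 tcp [ 0.4899 -0.2734  0.0469] yaw 1.6307 shift [0.0014 0.0009 0.0001] turn -0.0001 F [0.4 0.2 1.4] gap 0.992
```

View pics/w15.png

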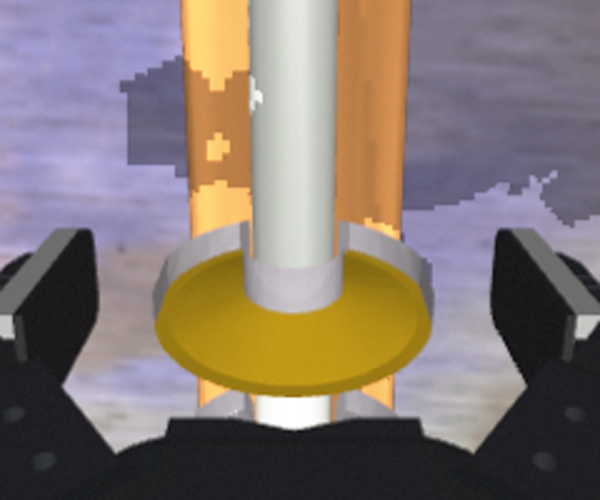

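Emit:
step_arm(commands=[[0.001,0,0,0],[0.001,0,0,0],[0.001,0,0,0],[0.001,0,0,0],[0.001,0,0,0],[0.001,0,0,0]], jaw=0.045, grip_force=40)

```text
t: 15.03
tcp_pos: [0.4911, -0.2742, 0.0481]
tool_rot: [0.519, -0.486, -0.511, -0.483]
force: [-1.0, 0.9, 7.2]
finger_gap: 0.617
```

```bash
python3 -c "
from h import *
mv([.489,-.2734,.0455],np.pi/2+.06)
im=optics.snapshot('wrist'); cv2.imwrite('pics/w16.png',cv2.resize(im[140:340,140:380,::-1],None,fx=2.5,fy=2.5,interpolation=cv2.INTER_CUBIC))
"
```

```text
t 15.03 tcp [ 0.4911 -0.2742  0.0481] yaw 1.6304 shift [0.0026 0.0021 0.001 ] turn -0.0004 F [-1.   0.9  7.2] gap 0.617
```

View pics/w16.png

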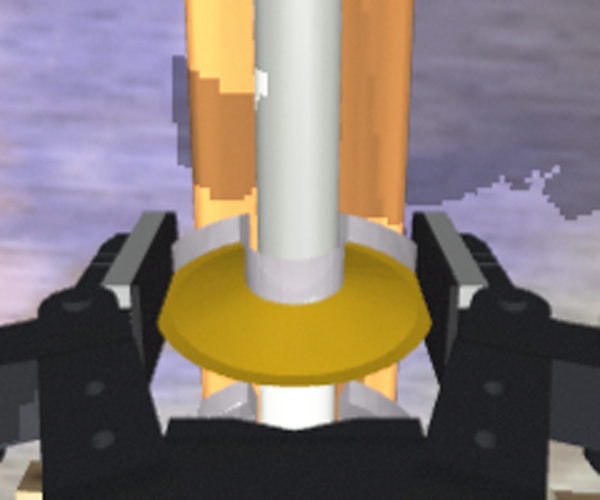

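Emit:
step_arm(commands=[[-0.015,0,0,0],[-0.04,0,0,0],[-0.075,0,0,0],[-0.105,0,0,0],[-0.105,0,0,0],[-0.105,0,0,0]])

```text
t: 15.58
tcp_pos: [0.4915, -0.2738, 0.1552]
tool_rot: [0.52, -0.486, -0.509, -0.483]
force: [0.5, -1.2, -1.4]
finger_gap: 0.62
```

```bash
python3 -c "
from h import *
mv([.522,.128,.153],.047)
"
```

```text
t 15.58 tcp [ 0.4915 -0.2738  0.1552] yaw 1.6305 shift [-0.0032 -0.0544  0.3993] turn 1.5835 F [ 0.5 -1.2 -1.4] gap 0.62
```

Emit:
step_arm(commands=[[-0.003,-0.054,0.399,1.583],[-0.003,-0.054,0.399,1.583],[-0.003,-0.054,0.399,1.583],[-0.003,-0.054,0.399,1.583],[-0.003,-0.054,0.399,1.583],[-0.003,-0.054,0.399,1.583],[-0.003,-0.054,0.399,1.583],[-0.003,-0.054,0.399,1.583]])

```text
t: 16.25
tcp_pos: [0.5131, 0.0313, 0.1513]
tool_rot: [-0.252, 0.662, 0.243, 0.662]
force: [0.7, -0.3, -0.9]
finger_gap: 0.616
```

```bash
python3 -c "
from h import *
mv([.522,.129,.153],.047)
"
```

```text
t 16.25 tcp [0.5131 0.0313 0.1513] yaw 0.7149 shift [-0.0028  0.0679  0.0708] turn 0.6679 F [ 0.7 -0.3 -0.9] gap 0.616
```

Emit:
step_arm(commands=[[-0.003,0.068,0.071,0.668],[-0.003,0.068,0.071,0.668],[-0.003,0.068,0.071,0.668],[-0.003,0.068,0.071,0.668],[-0.003,0.068,0.071,0.668],[-0.003,0.068,0.071,0.668],[-0.003,0.068,0.071,0.668],[-0.003,0.068,0.071,0.668]])

```text
t: 16.92
tcp_pos: [0.521, 0.1291, 0.1519]
tool_rot: [-0.022, 0.706, 0.013, 0.707]
force: [-0.6, -0.6, -0.6]
finger_gap: 0.619
```

```bash
python3 -c "
from h import *
mv([.522,.129,.056],.047)
im=optics.snapshot('wrist'); cv2.imwrite('pics/w17.png',cv2.resize(im[100:300,160:360,::-1],None,fx=3,fy=3,interpolation=cv2.INTER_CUBIC))
"
```

```text
t 16.92 tcp [0.521  0.1291 0.1519] yaw 0.0491 shift [0.0959 0.0009 0.0009] turn 0.0021 F [-0.6 -0.6 -0.6] gap 0.619
```

View pics/w17.png

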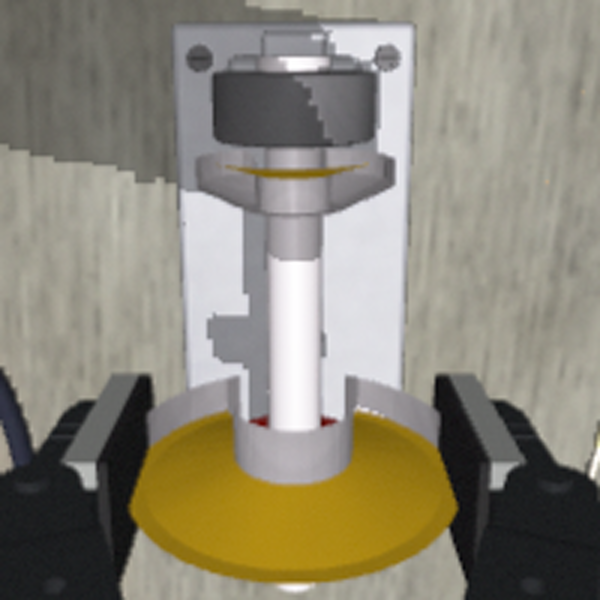

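Emit:
step_arm(commands=[[0.03,0.001,0,0],[0.06,0.001,0,0],[0.075,0.001,0,0],[0.085,0.001,0,0],[0.093,0.001,0.0005,0.002],[0.097,0.001,0.0005,0.002],[0.097,0.001,0.0005,0.002],[0.097,0.001,0.0005,0.002]])

```text
t: 17.63
tcp_pos: [0.5224, 0.1289, 0.0556]
tool_rot: [-0.021, 0.706, 0.012, 0.708]
force: [0.2, 0.1, -1.9]
finger_gap: 0.619
```

Emit:
step_arm(commands=[[0.002,0,0,0],[0.0035,0,0,0],[0.0035,0,0,0]])

```text
t: 17.88
tcp_pos: [0.5225, 0.1289, 0.0534]
tool_rot: [-0.021, 0.706, 0.012, 0.708]
force: [-1.4, 0.2, 6.1]
finger_gap: 0.624
```

```bash
python3 -c "
from h import *
mv([.522,.129,.0531],.047)
im=optics.snapshot('wrist'); cv2.imwrite('pics/w18.png',cv2.resize(im[100:300,160:360,::-1],None,fx=3,fy=3,interpolation=cv2.INTER_CUBIC))
"
```

```text
t 17.88 tcp [0.5225 0.1289 0.0534] yaw 0.0472 shift [ 0.0003  0.0001 -0.0005] turn 0.0002 F [-1.4  0.2  6.1] gap 0.624
```

View pics/w18.png

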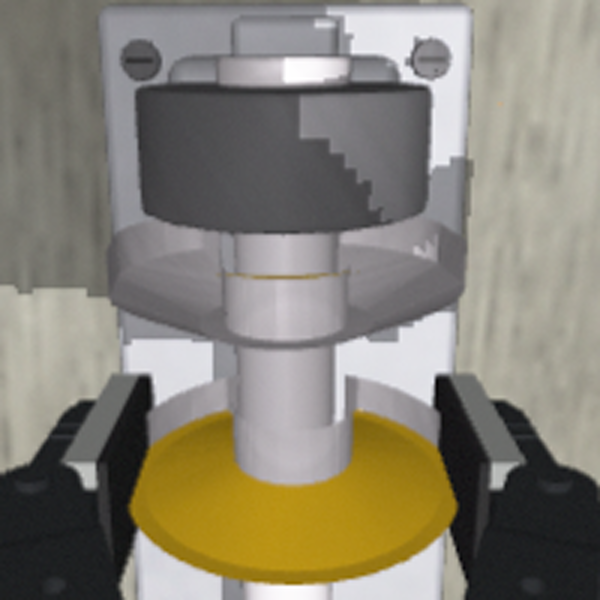

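Seated; release, rise.

Emit:
step_arm(commands=[[0,0,0,0],[0,0,0,0],[0,0,0,0],[0,0,0,0],[0,0,0,0]], jaw=0.085)

```text
t: 18.35
tcp_pos: [0.5227, 0.1289, 0.0535]
tool_rot: [-0.021, 0.705, 0.012, 0.708]
force: [-0.1, -0.6, 0.4]
finger_gap: 0.996
```

Emit:
step_arm(commands=[[-0.03,0,0,0],[-0.06,0,0,0],[-0.1,0,0,0],[-0.105,0,0,0],[-0.105,0,0,0]])

```text
t: 18.77
tcp_pos: [0.5244, 0.1303, 0.1613]
tool_rot: [-0.021, 0.703, 0.013, 0.711]
force: [-0.9, -1.1, -0.2]
finger_gap: 0.998
```

```bash
python3 -c "
from h import *
mv([.534,-.271,.15],np.pi/2+.06)"
```

```text
t 18.77 tcp [0.5244 0.1303 0.1613] yaw 0.0474 shift [ 0.016  -0.4012 -0.0095] turn -1.5834 F [-0.9 -1.1 -0.2] gap 0.998
```

Emit:
step_arm(commands=[[0,-0.401,-0.0095,-1.583],[0,-0.401,-0.0095,-1.583],[0,-0.401,-0.0095,-1.583],[0,-0.401,-0.0095,-1.583],[0,-0.401,-0.0095,-1.583],[0,-0.401,-0.0095,-1.583],[0,-0.401,-0.0095,-1.583],[0,-0.401,-0.0095,-1.583]])

```text
t: 19.43
tcp_pos: [0.5301, -0.1737, 0.1622]
tool_rot: [-0.331, 0.627, 0.323, 0.627]
force: [0.8, -0.1, -0.6]
finger_gap: 0.995
```

```bash
python3 -c "
from h import *
mv([.534,-.271,.145],np.pi/2+.06)"
```

```text
t 19.43 tcp [ 0.5301 -0.1737  0.1622] yaw 0.9616 shift [ 0.0183 -0.0587 -0.0774] turn -0.6692 F [ 0.8 -0.1 -0.6] gap 0.995
```

Emit:
step_arm(commands=[[0.018,-0.0587,-0.0774,-0.669],[0.018,-0.0587,-0.0774,-0.669],[0.018,-0.0587,-0.0774,-0.669],[0.018,-0.0587,-0.0774,-0.669],[0.018,-0.0587,-0.0774,-0.669],[0.018,-0.0587,-0.0774,-0.669],[0.018,-0.0587,-0.0774,-0.669],[0.018,-0.0587,-0.0774,-0.669]])

```text
t: 20.1
tcp_pos: [0.5331, -0.2705, 0.1437]
tool_rot: [0.517, -0.487, -0.511, -0.484]
force: [-0.1, -0.4, -0.1]
finger_gap: 0.995
```

```bash
python3 -c "
from h import *
mv([.5344,-.2706,.0465],np.pi/2+.06)
im=optics.snapshot('wrist'); cv2.imwrite('pics/w19.png',cv2.resize(im[100:320,140:380,::-1],None,fx=2.5,fy=2.5,interpolation=cv2.INTER_CUBIC))
"
```

```text
t 20.1 tcp [ 0.5331 -0.2705  0.1437] yaw 1.6288 shift [ 0.0972 -0.001   0.0007] turn -0.002 F [-0.1 -0.4 -0.1] gap 0.995
```

View pics/w19.png

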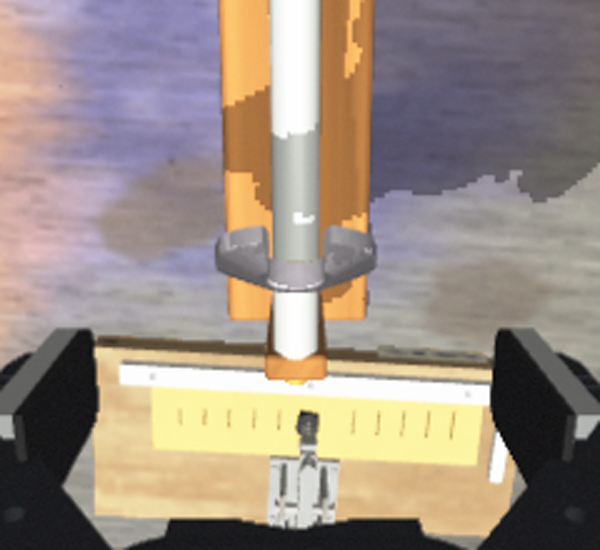

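Emit:
step_arm(commands=[[0.035,-0.0005,0.0005,-0.002],[0.07,-0.001,0.001,-0.002],[0.095,-0.001,0.001,-0.002],[0.097,-0.001,0.001,-0.002],[0.097,-0.001,0.001,-0.002],[0.097,-0.001,0.001,-0.002]])

```text
t: 20.65
tcp_pos: [0.5353, -0.2706, 0.0478]
tool_rot: [0.518, -0.486, -0.511, -0.483]
force: [0.3, -0.1, -0.0]
finger_gap: 0.991
```

```bash
python3 -c "
from h import *
mv([.5344,-.2706,.0465],np.pi/2+.06)
im=optics.snapshot('wrist'); cv2.imwrite('pics/w20.png',cv2.resize(im[140:340,140:380,::-1],None,fx=2.5,fy=2.5,interpolation=cv2.INTER_CUBIC))
"
```

```text
t 20.65 tcp [ 0.5353 -0.2706  0.0478] yaw 1.6309 shift [0.0013 0.0009 0.0001] turn 0.0001 F [ 0.3 -0.1 -0. ] gap 0.991
```

View pics/w20.png

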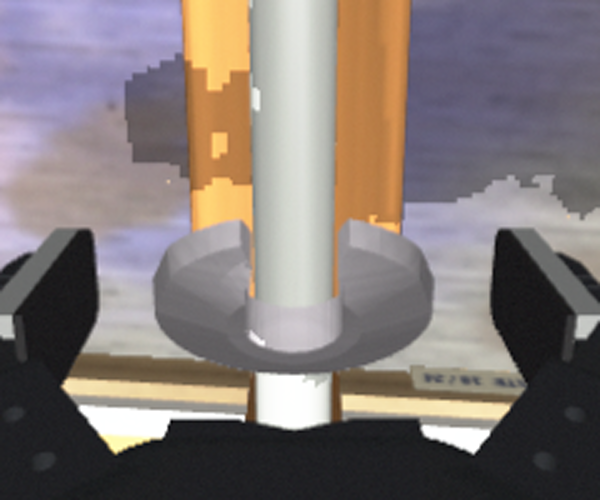

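Emit:
step_arm(commands=[[0.001,0,0,0],[0.001,0,0,0],[0.001,0,0,0],[0.001,0,0,0],[0.001,0,0,0],[0.001,0,0,0]], jaw=0.045, grip_force=40)

```text
t: 21.2
tcp_pos: [0.5366, -0.2714, 0.0492]
tool_rot: [0.52, -0.486, -0.51, -0.483]
force: [-0.5, 0.8, 6.5]
finger_gap: 0.619
```

Emit:
step_arm(commands=[[-0.015,0,0,0],[-0.04,0,0,0],[-0.075,0,0,0],[-0.105,0,0,0],[-0.105,0,0,0],[-0.105,0,0,0]])

```text
t: 21.7
tcp_pos: [0.5367, -0.2708, 0.1564]
tool_rot: [0.522, -0.486, -0.508, -0.484]
force: [-0.3, 0.1, -2.4]
finger_gap: 0.621
```

```bash
python3 -c "
from h import *
mv([.5236,.100,.156],.047)
im=optics.snapshot('wrist'); cv2.imwrite('pics/w21.png',cv2.resize(im[140:340,140:380,::-1],None,fx=2.5,fy=2.5,interpolation=cv2.INTER_CUBIC))
"
```

```text
t 21.7 tcp [ 0.5367 -0.2708  0.1564] yaw 1.6309 shift [-0.0056 -0.0092  0.3709] turn 1.5839 F [-0.3  0.1 -2.4] gap 0.621
```

View pics/w21.png

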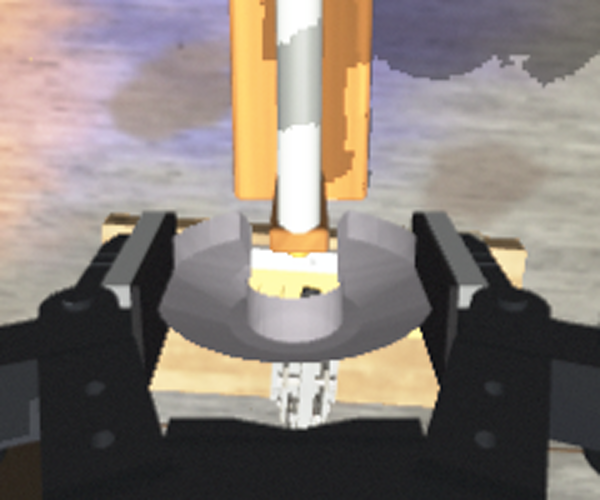

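Emit:
step_arm(commands=[[-0.003,-0.009,0.371,1.583],[-0.003,-0.009,0.371,1.583],[-0.003,-0.009,0.371,1.583],[-0.003,-0.009,0.371,1.583],[-0.003,-0.009,0.371,1.583],[-0.003,-0.009,0.371,1.583],[-0.003,-0.009,0.371,1.583],[-0.003,-0.009,0.371,1.583]])

```text
t: 22.42
tcp_pos: [0.5228, 0.0436, 0.1509]
tool_rot: [-0.244, 0.666, 0.234, 0.665]
force: [-0.2, 0.3, -2.1]
finger_gap: 0.621
```

```bash
python3 -c "
from h import *
mv([.5235,.101,.156],.047)
"
```

```text
t 22.42 tcp [0.5228 0.0436 0.1509] yaw 0.6896 shift [-0.0058  0.0438  0.037 ] turn 0.6426 F [-0.2  0.3 -2.1] gap 0.621
```

Emit:
step_arm(commands=[[-0.005,0.044,0.037,0.642],[-0.005,0.044,0.037,0.642],[-0.005,0.044,0.037,0.642],[-0.005,0.044,0.037,0.642],[-0.005,0.044,0.037,0.642],[-0.005,0.044,0.037,0.642],[-0.005,0.044,0.037,0.642],[-0.005,0.044,0.037,0.642]])

```text
t: 23.08
tcp_pos: [0.5222, 0.1011, 0.1538]
tool_rot: [-0.022, 0.707, 0.013, 0.707]
force: [0.2, -0.7, -1.8]
finger_gap: 0.621
```

```bash
python3 -c "
from h import *
mv([.5235,.101,.0565],.047)
im=optics.snapshot('wrist'); cv2.imwrite('pics/w22.png',cv2.resize(im[70:300,160:360,::-1],None,fx=2.6,fy=2.6,interpolation=cv2.INTER_CUBIC))
import pickle; pickle.dump(cam('wrist'),open('w22.pkl','wb'))
"
```

```text
t 23.08 tcp [0.5222 0.1011 0.1538] yaw 0.0488 shift [0.0973 0.001  0.0013] turn 0.0018 F [ 0.2 -0.7 -1.8] gap 0.621
```

View pics/w22.png

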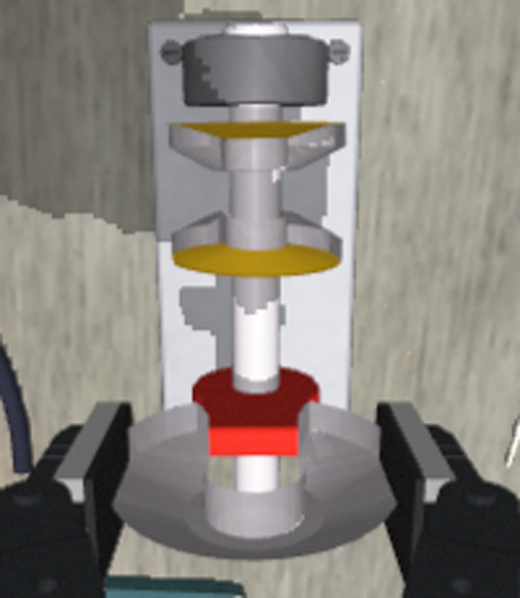

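```bash
python3 -c "
from h import *
import pickle
c=pickle.load(open('w22.pkl','rb'))
f=lambda u:((u[0]+.5)/2.6+159.5,(u[1]+.5)/2.6+69.5)
for n,u,z in [('w2 rim top',(257,276),.101),('w2L',(173,257),.073),('w2R',(342,255),.073),('fol face at bar',(257,389),.083),('fol top edge front',(257,428),.110),('bar L/R',(256,340),.077)]: print(n,onz(c,f(u),z).round(4))
"
```

```text
w2 rim top [0.5225 0.1262 0.101 ]
w2L [0.4952 0.125  0.073 ]
w2R [0.5503 0.1284 0.073 ]
fol face at bar [0.5247 0.0843 0.083 ]
fol top edge front [0.5246 0.0828 0.11  ]
bar L/R [0.5236 0.0992 0.077 ]
```

Emit:
step_arm(commands=[[0.03,0.004,0.0012,0.002],[0.06,0.004,0.0012,0.002],[0.075,0.004,0.0012,0.002],[0.085,0.004,0.0012,0.002],[0.093,0.004,0.0012,0.002],[0.098,0.004,0.0012,0.002],[0.098,0.004,0.0012,0.002],[0.098,0.004,0.0012,0.002]])

```text
t: 23.8
tcp_pos: [0.5241, 0.1039, 0.0565]
tool_rot: [-0.021, 0.706, 0.012, 0.708]
force: [-0.6, 0.5, -0.1]
finger_gap: 0.617
```

```bash
python3 -c "
from h import *
mv([.5235,.104,.0542],.047)
im=optics.snapshot('wrist'); cv2.imwrite('pics/w23.png',cv2.resize(im[70:300,160:360,::-1],None,fx=2.6,fy=2.6,interpolation=cv2.INTER_CUBIC))
"
```

```text
t 23.8 tcp [0.5241 0.1039 0.0565] yaw 0.0468 shift [ 0.0023  0.0002 -0.0006] turn -0.0002 F [-0.6  0.5 -0.1] gap 0.617
```

View pics/w23.png

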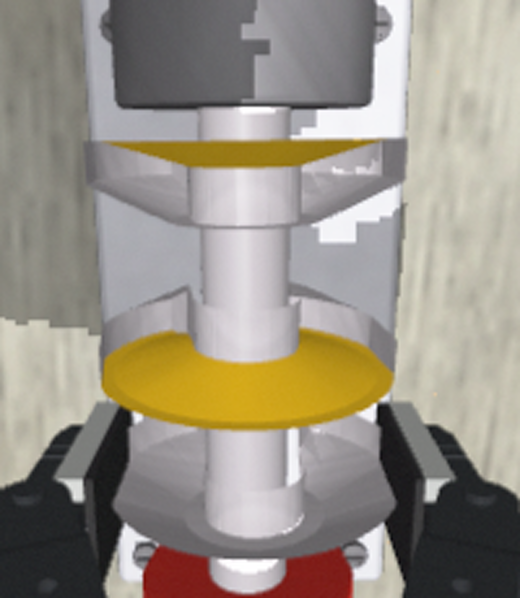

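Emit:
step_arm(commands=[[0.002,0,-0.0005,0],[0.0035,0,-0.0005,0],[0.0035,0,-0.0005,0]])

```text
t: 24.1
tcp_pos: [0.5238, 0.1038, 0.0545]
tool_rot: [-0.021, 0.706, 0.012, 0.708]
force: [-0.6, 0.5, 5.6]
finger_gap: 0.617
```

Emit:
step_arm(commands=[[0,0,0,0],[0,0,0,0],[0,0,0,0],[0,0,0,0],[0,0,0,0]], jaw=0.085)

```text
t: 24.52
tcp_pos: [0.5239, 0.1038, 0.0544]
tool_rot: [-0.021, 0.706, 0.012, 0.708]
force: [0.1, 0.2, 0.5]
finger_gap: 0.996
```

Emit:
step_arm(commands=[[-0.03,0,0,0],[-0.06,0,0,0],[-0.1,0,0,0],[-0.12,0,0,0],[-0.12,0,0,0],[-0.12,0,0,0]])

```text
t: 25.02
tcp_pos: [0.5241, 0.1054, 0.1756]
tool_rot: [-0.021, 0.705, 0.012, 0.709]
force: [-0.1, -0.4, -0.8]
finger_gap: 0.992
```

```bash
python3 -c "
from h import *
mv([.526,.046,.17],.047)
im=optics.snapshot('wrist'); cv2.imwrite('pics/w24.png',cv2.resize(im[70:300,160:360,::-1],None,fx=2.6,fy=2.6,interpolation=cv2.INTER_CUBIC))
import pickle; pickle.dump(cam('wrist'),open('w24.pkl','wb'))
"
```

```text
t 25.02 tcp [0.5241 0.1054 0.1756] yaw 0.047 shift [ 0.0064 -0.0593 -0.001 ] turn 0.0 F [-0.1 -0.4 -0.8] gap 0.992
```

View pics/w24.png

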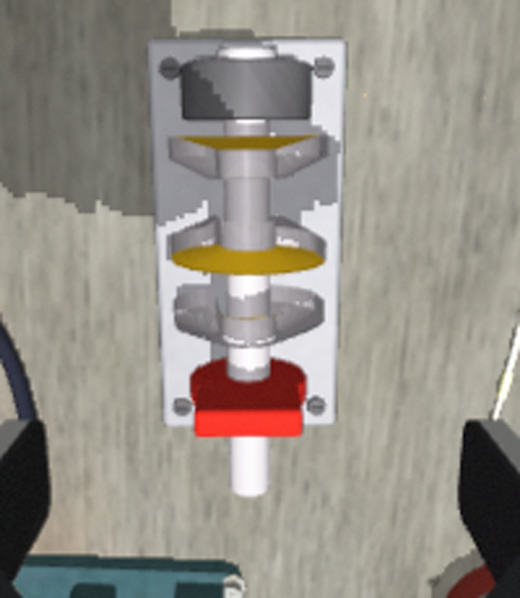

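Emit:
step_arm(commands=[[0,-0.03,-0.001,0],[0,-0.06,-0.001,0],[0,-0.06,-0.001,0],[0,-0.06,-0.001,0],[0,-0.06,-0.001,0],[0,-0.06,-0.001,0]], jaw=0)

```text
t: 25.57
tcp_pos: [0.524, 0.0461, 0.174]
tool_rot: [-0.021, 0.707, 0.013, 0.707]
force: [-0.4, -0.0, -0.2]
finger_gap: 0.135
```

```bash
python3 -c "
from h import *
mv([.526,.045,.092],.047)
im=optics.snapshot('wrist'); cv2.imwrite('pics/w25.png',cv2.resize(im[70:300,160:360,::-1],None,fx=2.6,fy=2.6,interpolation=cv2.INTER_CUBIC))
"
```

```text
t 25.57 tcp [0.524  0.0461 0.174 ] yaw 0.0474 shift [ 0.082  -0.0002  0.0019] turn 0.0004 F [-0.4 -0.  -0.2] gap 0.135
```

View pics/w25.png

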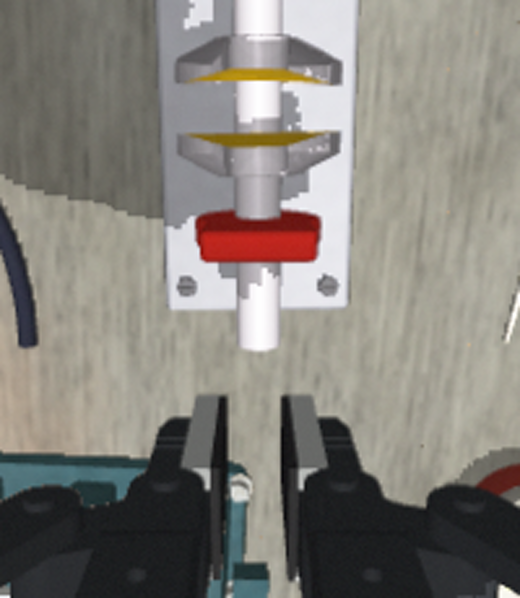

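Emit:
step_arm(commands=[[0.02,-0.001,0.002,0],[0.045,-0.001,0.002,0],[0.065,-0.001,0.002,0],[0.079,-0.001,0.002,0],[0.081,-0.001,0.002,0],[0.081,-0.001,0.002,0],[0.081,-0.001,0.002,0]])

```text
t: 26.2
tcp_pos: [0.5267, 0.0448, 0.0936]
tool_rot: [-0.022, 0.706, 0.013, 0.708]
force: [0.0, 0.2, 0.7]
finger_gap: -0.001
```

```bash
python3 -c "
from h import *
mv([.526,.055,.092],.047)
im=optics.snapshot('wrist'); cv2.imwrite('pics/w26.png',cv2.resize(im[70:300,160:360,::-1],None,fx=2.6,fy=2.6,interpolation=cv2.INTER_CUBIC))
"
```

```text
t 26.2 tcp [0.5267 0.0448 0.0936] yaw 0.0487 shift [ 0.0015  0.0102 -0.0003] turn 0.0017 F [0.  0.2 0.7] gap -0.001
```

View pics/w26.png

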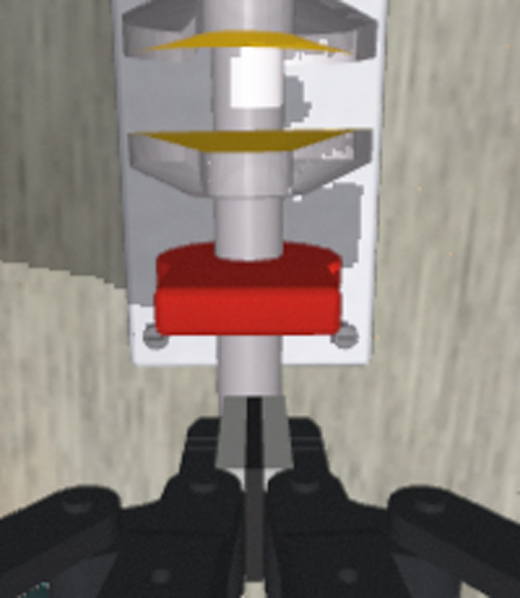

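Emit:
step_arm(commands=[[0.001,0.005,0,0],[0.001,0.01,0,0],[0.001,0.014,0,0],[0.001,0.018,0,0],[0.001,0.021,0,0],[0.001,0.024,0,0],[0.001,0.027,0,0],[0.001,0.03,0,0]])

```text
t: 26.92
tcp_pos: [0.5259, 0.0747, 0.0928]
tool_rot: [-0.022, 0.706, 0.013, 0.708]
force: [0.8, -2.5, 0.8]
finger_gap: -0.002
```

```bash
python3 -c "
from h import *
mv([.526,.111,.092],.047)
im=optics.snapshot('wrist'); cv2.imwrite('pics/w27.png',cv2.resize(im[70:300,160:360,::-1],None,fx=2.6,fy=2.6,interpolation=cv2.INTER_CUBIC))
"
```

```text
t 26.92 tcp [0.5259 0.0747 0.0928] yaw 0.0485 shift [0.0004 0.0363 0.0019] turn 0.0015 F [ 0.8 -2.5  0.8] gap -0.002
```

View pics/w27.png

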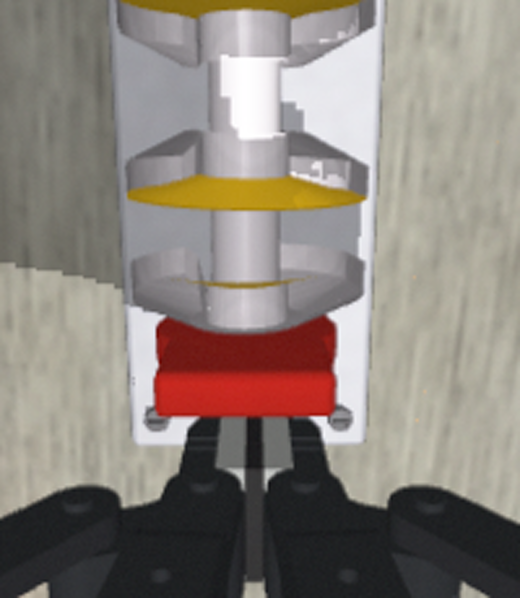

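Emit:
step_arm(commands=[[0,0.003,0,0],[0,0.006,0,0],[0,0.009,0,0],[0,0.012,0,0],[0,0.015,0,0],[0,0.018,0,0],[0,0.021,0,0],[0,0.024,0,0]])

```text
t: 27.63
tcp_pos: [0.5246, 0.0994, 0.0925]
tool_rot: [-0.022, 0.706, 0.013, 0.708]
force: [-0.3, -2.9, 2.3]
finger_gap: -0.001
```

```bash
python3 -c "
from h import *
mv([.526,.111,.092],.047)
im=optics.snapshot('wrist'); cv2.imwrite('pics/w28.png',cv2.resize(im[20:300,160:360,::-1],None,fx=2.1,fy=2.1,interpolation=cv2.INTER_CUBIC))
"
```

```text
t 27.63 tcp [0.5246 0.0994 0.0925] yaw 0.0488 shift [0.0004 0.0115 0.0019] turn 0.0018 F [-0.3 -2.9  2.3] gap -0.001
```

View pics/w28.png

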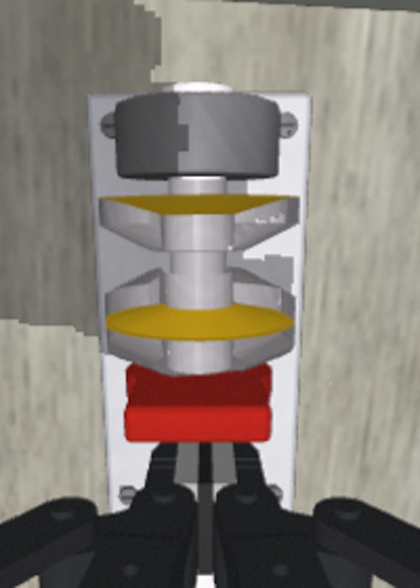

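Emit:
step_arm(commands=[[0,0.002,0,0],[0,0.004,0,0],[0,0.006,0,0],[0,0.008,0,0],[0,0.01,0,0]])

```text
t: 28.1
tcp_pos: [0.5241, 0.11, 0.0924]
tool_rot: [-0.022, 0.706, 0.013, 0.708]
force: [0.0, -3.7, 2.6]
finger_gap: 0.001
```

```bash
python3 -c "
from h import *
mv([.526,.111,.092],.047)
im=optics.snapshot('wrist'); cv2.imwrite('pics/w29.png',cv2.resize(im[20:300,160:360,::-1],None,fx=2.1,fy=2.1,interpolation=cv2.INTER_CUBIC))
"
```

```text
t 28.1 tcp [0.5241 0.11   0.0924] yaw 0.0489 shift [0.0004 0.0009 0.002 ] turn 0.0019 F [ 0.  -3.7  2.6] gap 0.001
```

View pics/w29.png

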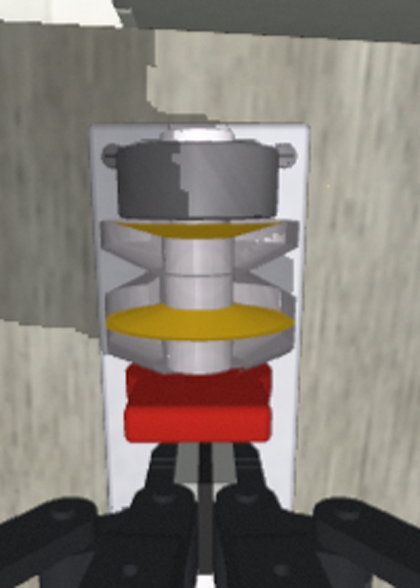

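Crowns have met; a small gap at the plate remains.

Emit:
step_arm(commands=[[0,0.001,0,0],[0,0.002,0,0],[0,0.003,0,0],[0,0.003,0,0]])

```text
t: 28.48
tcp_pos: [0.524, 0.1116, 0.0925]
tool_rot: [-0.023, 0.706, 0.013, 0.708]
force: [-0.5, -11.6, 2.4]
finger_gap: 0.002
```

Emit:
step_arm(commands=[[0,0.001,0,0],[0,0.002,0,0],[0,0.002,0,0]])

```text
t: 28.73
tcp_pos: [0.524, 0.1116, 0.0925]
tool_rot: [-0.025, 0.706, 0.012, 0.708]
force: [0.6, -11.9, 3.3]
finger_gap: -0.0
```

Emit:
step_arm(commands=[[0,-0.01,0,0],[0,-0.03,0,0],[0,-0.04,0,0],[-0.03,-0.04,0,0],[-0.06,-0.04,0,0],[-0.09,-0.04,0,0],[-0.09,-0.04,0,0],[-0.09,-0.04,0,0]])

```text
t: 29.4
tcp_pos: [0.5268, 0.0736, 0.1847]
tool_rot: [-0.025, 0.704, 0.012, 0.709]
force: [-0.8, 0.3, 0.5]
finger_gap: -0.003
```

```bash
python3 -c "
from h import *
import pickle
mv([.526,.111,.18],.047)
pickle.dump(cam('wrist'),open('w30.pkl','wb'))
im=optics.snapshot('wrist'); cv2.imwrite('pics/w30.png',cv2.resize(im[0:200,160:360,::-1],None,fx=3,fy=3,interpolation=cv2.INTER_CUBIC))
im=optics.snapshot('scene'); cv2.imwrite('pics/s30.png',cv2.resize(im[130:330,150:350,::-1],None,fx=3,fy=3,interpolation=cv2.INTER_CUBIC))
"
```

```text
t 29.4 tcp [0.5268 0.0736 0.1847] yaw 0.0519 shift [0.0041 0.0374 0.0011] turn 0.0049 F [-0.8  0.3  0.5] gap -0.003
```

View pics/w30.png

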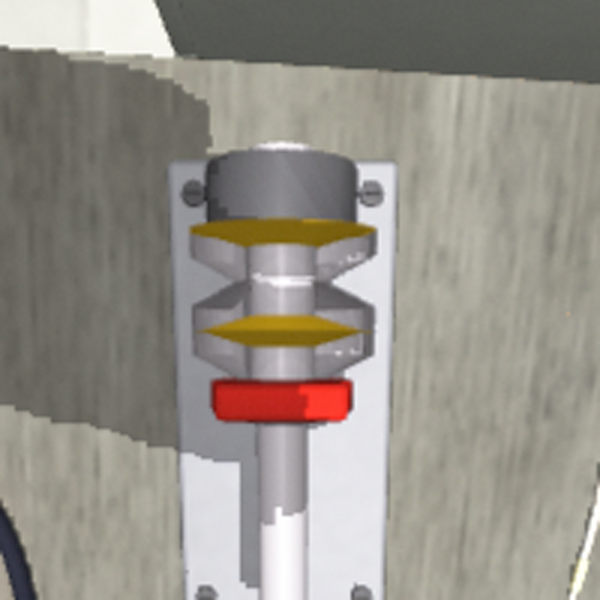

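View pics/s30.png

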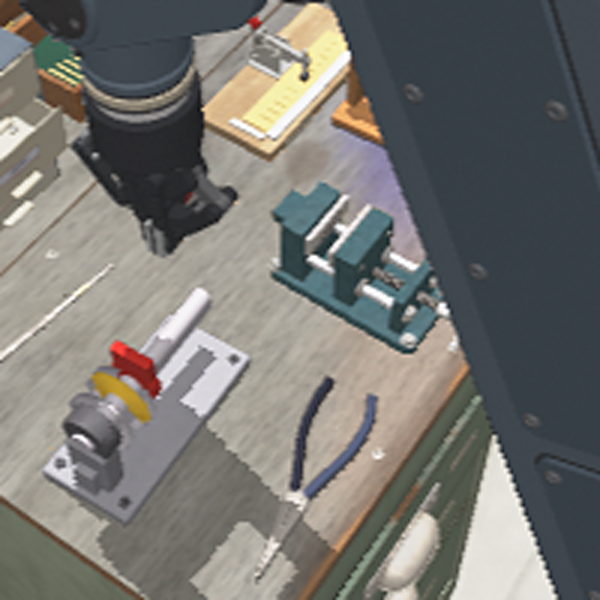

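```bash
python3 -c "
from h import *
import pickle
c=pickle.load(open('w30.pkl','rb'))
f=lambda u:((u[0]+.5)/3+159.5,(u[1]+.5)/3-.5)
for n,u,z in [('pad front top',(281,380),.110),('pad back top',(281,421),.110),('plate face R',(357,218),.082),('plate face side L',(208,220),.082),('rim',(190,228),.073),('rim',(376,228),.073),('rim-rim',(200,328),.073),('tip?',(285,150),.08)]: print(n,onz(c,f(u),z).round(4))
print(telemetry.sense()['t'])"
```

```text
pad front top [0.5214 0.1334 0.11  ]
pad back top [0.5219 0.1228 0.11  ]
plate face R [0.5405 0.1777 0.082 ]
plate face side L [0.4985 0.175  0.082 ]
rim [0.4924 0.1737 0.073 ]
rim [0.5469 0.1767 0.073 ]
rim-rim [0.4959 0.1459 0.073 ]
tip? [0.5193 0.1943 0.08  ]
29.5
```

```bash
python3 -c "
from h import *
print(manip.sign_off()); print(telemetry.sense()['t'])"
```

```text
the job is handed in; nothing more can be done
None
the job is handed in; nothing more can be done
```

All three washers now hang on the arbor, turned alternately, and the follower is closed up against them. I handed the job in after about 29.5 s of the 72 s; no verdict is reported.

**What I did:** I moved them one at a time, all between the end plate and the follower. Then I slid the follower up with the shut fingers until the push force rose from about 3 N to 12 N. I backed off and lifted clear before handing in.

**Last checks:**
- **Order:** from above, starting at the plate, the outline reads rim, crown to crown, rim to rim, then crown at the follower. That is the order you asked for.
- **Gaps:** none are visible. The pack measures about 42.6 mm against the nominal 42 mm, which is within what the camera calibration can resolve.
- **Robot:** it touches nothing; the gripper is above and behind the follower, with about 0 N on the tool.
- **Bystanders:** the pliers look unmoved in the last scene view. The arm hid the tin and brush in that view; I never worked near them or felt any contact.

**What disagreed:** the washers are drawn inside out in the pictures, so yellow shows when you look from the crown side. I decided which way each faced from its tapered shape and a matching model picture, not from the visible colour. The follower also started about 9 mm up its travel instead of at zero.

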